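# Wedge the keeper open and change the carved finials for raw blanks

## Robot

A 6-joint arm with a two-finger parallel gripper is mounted at the origin on the work surface. World frame = base frame: x ahead of the robot, y to its left, z up, the work surface at z = 0. Lengths are in mm, angles in rad, forces in N, time in s.
With the tool pointing down it reaches from about 400 to 925 mm from the base axis. Payload 12.5 kg.
Tool frame: the origin (TCP) lies at the very end of the fingers, on their centre line; the grasp point (between the pads) lies env.grip_point_offset behind it (env.grip_point_offset is the distance from the TCP to the grasp point, in mm); y points along the fingers, z is the direction in which the jaws open and shut, and the axes are right-handed (so a half turn about y gives the same grasp; the last joint's range is limited). The gripper opens to 95 mm and grips with 3 to 60 N. Pads are 20 mm wide; open, the fingers measure 119 mm over their backs; the gripper's body (75 mm by 180 mm) begins 59 mm behind the grasp point.
Start: joints at [-1.333, 0.491, 1.559, -0, 1.092, -0.106], TCP at [210.69, -588.436, 214.661] pointing down, gripper open.
Joint ranges: [-3.1, 3.1], [-0.84, 2.19], [0.05, 2.79], [-1.13, 4.28], [0.06, 2.93], [-2.69, 2.69]. Speed limits (rad/s): [2.22, 2.22, 2.79, 3.14, 3.14, 3.14].

## Interface

Orientations are given as [roll, pitch, yaw] about the fixed x, y, z axes, in that order (R = Rz(yaw) Ry(pitch) Rx(roll)).
In Python, from cell import readout, read_camera, env, nets gives the robot as it stands.
- The arm moves only by the tool apply_moves, never from a script. Its argument "increments" is a list of rows, each a list of 3 entries, a list of its own where there are three numbers: the shift along the tool's x, y, z in cm, then the turn, a rotation vector about the tool's x, y, z in degrees, then the finger opening in cm, from 0 to 9.51. A call has exactly 5 rows; each row shifts and turns the pose as measured when the row begins, along the tool's axes as they then stand; what a row does not reach is not made up. A row lasts 1/8 s, in which the tool goes at most 62.5 mm and 10.7 degrees, less where a joint would pass 70% of its speed; a pose out of reach is approached as far as the arm can. A call with a gripper value outside its range is refused whole. The fingers move at their own pace and stop on an object; the grip force is fixed at half the most. Time passes only in rows, so rows that do not move let the fingers close, or fill a call up. It gives the time, the measured TCP pose, the force and the opening at its end, in the units of the state.
- readout.state(): the state, without advancing time (a new reading comes with each control period).
- read_camera(name): name is "scene" or "side" or "wrist"; returns a dict with "img" (384x512x3 uint8, red, green, blue), "vfov" (degrees; the focal length in pixels is half the picture's height over the tangent of half this angle, whatever the lens; pixels are square), "cx", "cy" (the principal point, pixels), "rvec" (rotation vector, rad) and "tvec" (3), from world to camera coordinates, as OpenCV has them; the wrist camera has in their place "mount" (4x4, takes a point from camera to tool coordinates, whose origin is the TCP and whose axes are the tool frame's). Camera axes: x right, y down, z forward; pixel columns grow to the right and rows downward; lengths in mm; the calibration is good to about 2 mm. The wrist camera is an equidistant fisheye: a pixel r from the principal point sees the ray r / f radians off the axis. A picture is of the moment at which its call begins: read the wrist's pose just before it. There is no depth.
- env.job_done(): hands the job in, once; it reports no verdict.
Trained networks look in a picture, given as the dict that the camera call returned (one of the last four; its "shot" number tells which), for a name from the list of things; names that differ only in an ending like _2 or _b are one class to them, and where a whole thing is asked for, a point or a joint stands for the part that bears it (a point fixed in the world has none). Each returns a list of dicts, best first, with "confidence" (0 to 1); they miss things now and then, are a little off and sometimes report something else, mostly with a low value. They report only what shows in the picture. A call takes as long as a camera call. They do not tell look-alikes from the thing itself.
- nets.look_for(picture, thing): "point" ([x, y, z] in mm, in the coordinates of the camera as it stood for that picture, good to about 4 mm: the middle of the surface that is visible of it).
- nets.mark_of(picture, thing): "point" ([x, y, z] in mm, in the coordinates of the camera as it stood for that picture, good to about 4 mm: a listed point, or the origin of a listed thing).
The state is a dict: "t": time; "joints": joint angles; "qvel": joint speeds; "tau": joint torques, N m; "eef_pos": TCP position; "tcp_rot": TCP orientation; "ft_force": force on the tool from outside, world axes, zero at the start; "moment": the same for the moment, N m; "opening": opening from 0.0 (shut) to 1.0 (fully open).
Only numpy, scipy, OpenCV 4.12 (cv2) and the standard library are available. Lean on these libraries where they do the work, as an engineer would, in place of code of your own. Each camera call takes 0.05 s, during which the arm holds its last target. There are 200 camera calls.

## Task

The finished finials are held down in the jig by its sprung keeper bar: push the dark wooden wedge into the gate between the steel fence and the keeper's roller so that it holds the bar open by itself, let go of it, and only then move all the round-stemmed finials from the jig to the floor of the wooden tray and stand the two square-stemmed raw blanks from the tray squarely in empty pockets. The carving is delicate, so grip a finial gently, never with more than 40 N. Then pull the wedge out so that the keeper springs fully shut over the blanks' feet, and lay the wedge flat on its cork mat, leaving the other things on the bench where they are.

Things in the scene. Friction and masses are not known exactly. Their poses are not given: they have to be found in the camera images.
- jig: Fixed wooden holding jig; origin on the table. Jig axes: y along the row of pockets, x towards the keeper bar (away from the robot), z up. Board 18 mm thick, x -75 to 75, y -200 to 215 mm. Pocket centres at x = -20, y = -22, 44, 110, 176 mm, for 50 mm square feet standing on the board's top (z = 18) between strips 8 mm high.
- keeper (a joint): Travel of the sprung aluminium keeper bar along jig +x, m: 0 shut, 0.03 end stop. Shut, its edge (jig x = -4, z = 31.5 to 39.5 mm) lies over 9 mm of the finials' feet and keeps them down; from 0.012 on it is clear of them. Spring 3.6 N shut, 0.2 N more per mm; it springs shut when let go.
- keeper_roller (a point): Top centre of the keeper's upright steel roller pin, 16 mm in diameter, from 31 mm below this point (1 mm above the board) up to it. When shut it stands at jig x = -6, y = -128 mm; it moves with the keeper.
- gate (a point): Middle of the wedge gate when shut, on the board's top: jig x = -22, y = -128, z = 18 mm; axes as the jig's. The gate is the 16 mm gap between the roller (+x side) and a fixed steel fence 26 mm high, whose flat face looks to +x at jig x = -30 and runs from y = -147 (rounded end) to -80 mm. The wedge enters nose first from the -y end, moving to +y.
- wedge_grip (a point): Centre of the handle of the dark wooden wedge, 120 g, lying flat, underside 22 mm below. Wedge axes: y to its nose, z up. Handle 22 mm wide (x), 44 mm high, y -25 to 32. Body 34 mm wide (x -17 to 17), 26 mm high, y 32 to 57. Nose y 57 to 117, straight on its -x side, tapering on the +x side to 6 mm thick at the tip (x -17 to -11).
- wedge_shoulder (a point): Point on the wedge at its shoulder, where the nose begins: wedge x = 0, y = 57 mm, underside. Slid with its straight side along the fence until the roller stands 5 to 10 mm past the shoulder, on the full width (handle centre then at jig x = -13, y about -175 mm), it holds the keeper 18 mm open by itself. Pushing in takes 6 to 15 N; too far, the nose meets a strip of the first pocket.
- mat_mid (a point): Centre of the top of the fixed cork mat, 130 (x) x 190 (y) x 4 mm, on which the wedge lies at the start.
- tray: The open wooden tray, fixed, room for four pieces 80 mm apart, the two blanks in it along its -x side at the start; 180 x 180 mm outside, walls 6 mm thick and 30 mm high, floor 6 mm thick; origin under its centre on the table, axes along its sides.
- finial0_mid (a point): Centre, half-way up (35 mm), of a carved limewood finial, some 70 g: square foot 50 x 50 x 12 mm, above it a turned stem 26 mm in diameter to a height of 70 mm; z points up the stem. Starts in pocket 0 of the jig (pocket 0 is next to the gate, 3 is farthest); may be absent (None).
- finial1_mid (a point): Centre, half-way up (35 mm), of a carved limewood finial, some 70 g: square foot 50 x 50 x 12 mm, above it a turned stem 26 mm in diameter to a height of 70 mm; z points up the stem. Starts in pocket 1 of the jig (pocket 0 is next to the gate, 3 is farthest); may be absent (None).
- finial2_mid (a point): Centre, half-way up (35 mm), of a carved limewood finial, some 70 g: square foot 50 x 50 x 12 mm, above it a turned stem 26 mm in diameter to a height of 70 mm; z points up the stem. Starts in pocket 2 of the jig (pocket 0 is next to the gate, 3 is farthest); may be absent (None).
- finial3_mid (a point): Centre, half-way up (35 mm), of a carved limewood finial, some 70 g: square foot 50 x 50 x 12 mm, above it a turned stem 26 mm in diameter to a height of 70 mm; z points up the stem. Starts in pocket 3 of the jig (pocket 0 is next to the gate, 3 is farthest); may be absent (None).
- raw0_mid (a point): Centre, half-way up (35 mm), of a raw limewood blank, about 70 g: square foot 48 x 48 x 12 mm, above it a plain square stem 24 x 24 mm to a height of 70 mm (sides parallel to the foot's); z points up the stem. Starts standing in the tray; fits any pocket of the jig with 3 mm to spare all round, sides along the jig's axes.
- raw1_mid (a point): Centre, half-way up (35 mm), of a raw limewood blank, about 70 g: square foot 48 x 48 x 12 mm, above it a plain square stem 24 x 24 mm to a height of 70 mm (sides parallel to the foot's); z points up the stem. Starts standing in the tray; fits any pocket of the jig with 3 mm to spare all round, sides along the jig's axes.
Things that resemble listed ones, but are neither listed nor needed, are in the scene too. Leave any red look-alike of the part that bears raw1_mid alone.

How it is judged:
By the outcome, as a careful person would: the job done as asked, in the order asked, and still so for the second after the job is handed in, with the robot touching nothing.
Of finial0, finial1, finial2, finial3 only 2 to 4 are there at a start; the rules pass over those that are not, and their reading is None.
At some moment in a run one of wedge may be knocked a few centimetres aside while the robot is not near it.
Once in a run the grip may slacken for a moment while it holds something.
It also fails if it takes over 210 s, if anything falls off the work surface, if the arm or the gripper's body presses on something with over 40 N, if the wrist force passes 120 N, or if a joint passes its speed limit or range.

## Working session

There is one attempt and no reset: what is moved stays moved. The work goes in short steps, Python scripts to look and compute and a tool call to move; the robot and the scene stay as the last step left them, time stands still between calls to the robot, and variables do not carry over. Pictures are saved under pics/ and viewed, about 12 in all and at most 16, crops included, and the job is handed in when it is done.

Besides the shell and the picture viewer there is one more tool, called after ">>>" as name(argument=value, ...), one argument or row to a line, values as JSON. apply_moves: Moves the arm, as the interface text tells. Its arguments: {"type":"object","properties":{"increments":{"type":"array"}},"required":["increments"]}

```bash
ls; mkdir -p pics; cat > h.py <<'E'
import numpy as np, cv2
from scipy.spatial.transform import Rotation as R
from cell import readout, read_camera, env, nets
def Rt(s): return R.from_euler('xyz', s['tcp_rot']).as_matrix()
def shot(name, save=None):
    s=readout.state(); p=read_camera(name)
    if save: cv2.imwrite('pics/'+save+'.png', p['img'][:,:,::-1])
    if 'mount' in p:
        T=np.eye(4); T[:3,:3]=Rt(s); T[:3,3]=s['eef_pos']; T=T@np.array(p['mount'])
    else:
        M=cv2.Rodrigues(np.array(p['rvec'],float))[0]; T=np.eye(4); T[:3,:3]=M.T; T[:3,3]=-M.T@np.array(p['tvec']).ravel()
    return p,T
def W(T,pt): return (T@np.r_[pt,1])[:3]
def marks(p,T,names,f='mark_of',k=3,th=.2):
    for n in names:
        for d in getattr(nets,f)(p,n)[:k]:
            if d['confidence']>th: print(p['shot'],n,round(d['confidence'],2),W(T,d['point']).round(1))
def foc(p): return p['img'].shape[0]/2/np.tan(np.radians(p['vfov'])/2)
def pix2plane(p,T,uv,z):
    f=foc(p); d=np.array([(uv[0]-p['cx'])/f,(uv[1]-p['cy'])/f,1.])
    if 'mount' in p:
        r=np.hypot(d[0],d[1]); d=np.r_[d[:2]/max(r,1e-9)*np.sin(r),np.cos(r)]
    d=T[:3,:3]@d; o=T[:3,3]; return o+d*(z-o[2])/d[2]
def w2pix(p,T,P):
    q=np.linalg.inv(T)@np.r_[P,1]; q=q[:3]; f=foc(p)
    if 'mount' in p:
        th=np.arctan2(np.hypot(q[0],q[1]),q[2]); n=q[:2]/np.hypot(q[0],q[1])*th*f
    else: n=q[:2]/q[2]*f
    return n+np.array([p['cx'],p['cy']])
E
python3 - <<'E'
from h import *
s=readout.state(); print(s); print(Rt(s).round(3), env.grip_point_offset)
N=['jig','keeper_roller','gate','wedge_grip','wedge_shoulder','mat_mid','tray','finial0_mid','finial1_mid','finial2_mid','finial3_mid','raw0_mid','raw1_mid']
for c in ['scene','side','wrist']:
    p,T=shot(c,c); print(c,T[:3,3].round(),p['vfov'],p['cx'],p['cy']); marks(p,T,N,k=4)
a=cv2.imread('pics/scene.png');b=cv2.imread('pics/side.png')
E
```

```text
pics
{'t': 0.0, 'joints': array([-1.33253330e+00,  4.91550109e-01,  1.55945234e+00,  1.78233787e-05,
        1.09169628e+00, -1.05619070e-01]), 'qvel': array([ 0.00061161,  0.00033341,  0.00041371, -0.00080572, -0.00045881,
       -0.00255229]), 'tau': array([ 3.20560757e-03, -6.12623334e+01, -2.58185399e+01,  6.93449518e-02,
        4.80474648e-02, -3.46586990e-05]), 'eef_pos': array([ 210.67155909, -588.16436808,  214.06662554]), 'tcp_rot': array([-1.57189457e+00,  1.32324943e-04, -2.79771886e+00]), 'ft_force': array([ 0.16562673, -0.4693784 , -0.11364477]), 'moment': array([-0.00850512, -0.00070698,  0.02447671]), 'opening': 1.0015440405893603}
[[-0.941 -0.     0.337]
 [-0.337  0.001 -0.941]
 [-0.    -1.    -0.001]] 18.8
scene [1154.  -60. 1292.] 49.548998265565864 260.17812911034395 190.61253528753488
1 jig 0.66 [541.1 -15.   -4.2]
1 keeper_roller 0.66 [ 550.3 -144.6   46.8]
1 gate 0.85 [ 530.5 -147.1   12.1]
1 wedge_grip 0.62 [ 465.4 -448.6   25.5]
1 wedge_shoulder 0.86 [ 483.4 -395.4    1.1]
1 mat_mid 0.83 [ 489.6 -394.1    2.3]
1 tray 0.77 [468.  367.9  -1.9]
1 finial0_mid 0.4
[... 215 characters left out ...]
mid 0.55 [438.  407.4  40.8]
1 raw1_mid 0.5 [431.1 533.3  33.3]
side [-286.  925.  813.] 47.129132454289625 260.09559488939453 192.4770082569809
2 jig 0.58 [533.6 -15.2  -4.9]
2 keeper_roller 0.58 [ 547.7 -140.7   48.4]
2 gate 0.6 [ 529.  -145.8   16.2]
2 tray 0.67 [469.3 362.6   1.6]
2 finial0_mid 0.74 [518.6 -36.   56.5]
2 finial1_mid 0.7 [517.6  27.3  52.6]
2 finial2_mid 0.61 [502.6  87.9  55.5]
2 raw0_mid 0.75 [ 546.5 -142.6   50.1]
2 raw0_mid 0.66 [428.4 329.3  38.2]
2 raw1_mid 0.8 [299.6 285.8  34.1]
2 raw1_mid 0.78 [531.6 560.3  35.6]
2 raw1_mid 0.62 [428.3 535.2  36.2]
2 raw1_mid 0.61 [289.5 424.   35.9]
wrist [ 289. -561.  385.] 65.70646984690485 254.97251506854172 187.1336670293982
```

View pics/scene.png

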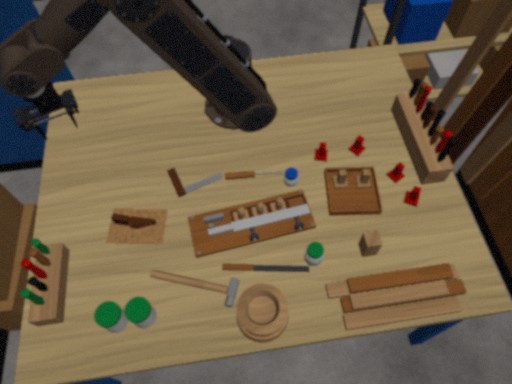

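View pics/side.png

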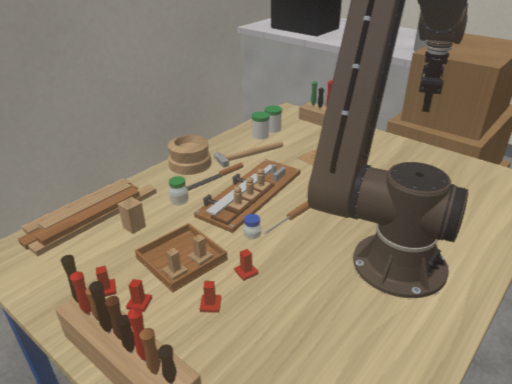

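```bash
python3 - <<'E'
from h import *
a=cv2.imread('pics/scene.png')
j=cv2.resize(a[180:265,180:325],(800,469),interpolation=3)
b=cv2.resize(a[195:255,95:180],(400,282),interpolation=3); c=cv2.resize(a[155:225,315:400],(400,282)[:1]+(282,),interpolation=3)
cv2.imwrite('pics/c1.png',cv2.resize(np.vstack([j,np.hstack([b,c])]),(640,600)))
for c in ['scene','side']*2:
    p,T=shot(c); marks(p,T,['jig','gate','keeper_roller','tray','wedge_grip','wedge_shoulder','finial0_mid','finial1_mid','finial2_mid','finial3_mid','raw0_mid','raw1_mid','mat_mid'],k=3,th=.3)
E
```

```text
4 jig 0.78 [540.7 -15.   -2.9]
4 gate 0.7 [ 531.9 -148.6   15.7]
4 keeper_roller 0.79 [ 548.  -146.6   48.3]
4 keeper_roller 0.45 [ 463.4 -448.    24.1]
4 tray 0.61 [471.9 367.5  -1.7]
4 wedge_grip 0.94 [ 462.9 -450.9   25. ]
4 wedge_shoulder 0.93 [ 483.8 -397.5    1.2]
4 finial0_mid 0.59 [521.  -39.6  52.9]
4 finial1_mid 0.74 [513.6  27.3  53.7]
4 finial2_mid 0.71 [506.   87.   45.3]
4 finial2_mid 0.62 [520.  -38.6  53.4]
4 finial2_mid 0.45 [433.8 331.8  39.3]
4 raw1_mid 0.64 [529.  565.3  36.1]
4 raw1_mid 0.62 [428.  533.7  30.7]
4 raw1_mid 0.61 [290.8 436.8  30.9]
4 mat_mid 0.7 [ 485.8 -395.9    2.1]
5 jig 0.88 [536.3 -17.8  -2.4]
5 gate 0.89 [ 530.1 -146.    14.4]
5 keeper_roller 0.76 [ 546.5 -144.2   47.9]
5 keeper_roller 0.52 [443.3 406.8  40.1]
5 tray 0.56 [473.6 361.2   1.7]
5 wedge_grip 0.6 [502.6  88.   52.9]
5 wedge_grip 0.54 [ 486.4 -393.1    4.6]
5 finial0_mid 0.57 [518.3 -38.3  55.9]
5 finial1_mid 0.55 [516.6  20.3  54. ]
5 finial2_mid 0.78 [503.3  86.4  54.2]
5 raw0_mid 0.64 [431.  333.4  37.6]
5 raw0_mid 0.41 [4.686e+02 3.587e+02 4.000e-01]
5 raw1_mid 0.88 [427.6 535.
[... 515 characters left out ...]
]
6 raw0_mid 0.34 [510.8  26.9  53.5]
6 raw1_mid 0.71 [439.  408.4  39.2]
6 raw1_mid 0.58 [290.2 434.7  33.2]
6 raw1_mid 0.56 [527.8 563.4  35.9]
6 mat_mid 0.72 [ 488.3 -396.3    3.1]
7 jig 0.97 [537.7 -14.7  -1.1]
7 gate 0.89 [ 532.3 -146.7   13.9]
7 keeper_roller 0.89 [ 549.  -142.8   46.7]
7 tray 0.64 [470.5 359.9   2.4]
7 tray 0.43 [ 546.7 -142.4   49.9]
7 finial0_mid 0.64 [519.3 -40.2  57.5]
7 finial1_mid 0.49 [ 546.9 -143.5   46.1]
7 finial1_mid 0.47 [516.9  22.7  52.1]
7 finial2_mid 0.52 [503.1  90.4  53.7]
7 raw0_mid 0.74 [431.5 332.5  38.8]
7 raw1_mid 0.9 [441.2 406.   41.5]
7 raw1_mid 0.88 [425.1 532.1  37.7]
7 raw1_mid 0.69 [289.1 424.3  35.3]
7 mat_mid 0.66 [ 489.4 -390.3    5.6]
```

View pics/c1.png

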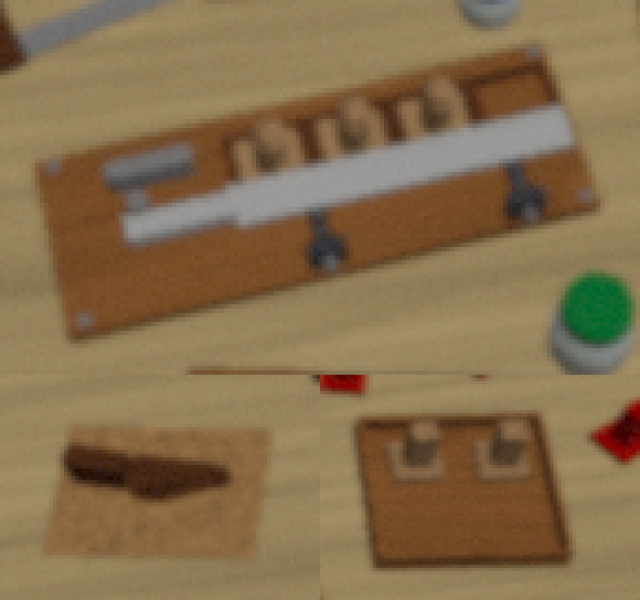

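```bash
cat >> h.py <<'E'
from scipy.spatial.transform import Slerp
def plan(target,yaw_deg,n,op,start=None):
    """rows for straight move; start=(pos,yaw_deg) or measured"""
    s=readout.state()
    p0,R0=(np.array(s['eef_pos']),R.from_euler('xyz',s['tcp_rot'])) if start is None else (np.array(start[0],float),R.from_euler('xyz',[-90,0,start[1]],degrees=True))
    R1=R.from_euler('xyz',[-90,0,yaw_deg],degrees=True); t=np.array(target,float)
    sl=Slerp([0,1],R.concatenate([R0,R1])); rows=[]
    for k in range(n):
        a=sl(k/n); d=a.inv().apply((t-p0)/n)/10; rv=np.degrees((a.inv()*sl((k+1)/n)).as_rotvec())
        rows.append([[float(x) for x in (d+0.).round(2)],[float(x) for x in (rv+0.).round(1)],op])
    for i in range(0,n,5): print(str(rows[i:i+5]).replace(' ',''))
E
python3 - <<'E'
from h import *
plan([462,-455,130],-109.7,10,9.5)
E
```

```text
[[[-2.82,0.85,-0.41],[-0.0,-5.1,0.0],9.5],[[-2.84,0.85,-0.16],[-0.0,-5.1,0.0],9.5],[[-2.84,0.85,0.09],[-0.0,-5.1,0.0],9.5],[[-2.82,0.85,0.34],[-0.0,-5.1,0.0],9.5],[[-2.78,0.85,0.59],[-0.0,-5.1,0.0],9.5]]
[[[-2.72,0.85,0.83],[-0.0,-5.1,0.0],9.5],[[-2.64,0.85,1.07],[-0.0,-5.1,0.0],9.5],[[-2.53,0.85,1.3],[-0.0,-5.1,0.0],9.5],[[-2.41,0.85,1.52],[-0.0,-5.1,0.0],9.5],[[-2.26,0.85,1.72],[-0.0,-5.1,0.0],9.5]]
```

>>> apply_moves(
  increments=[
    [[-2.8,0.85,-0.4],[0,-5.1,0],9.5],
    [[-2.8,0.85,-0.15],[0,-5.1,0],9.5],
    [[-2.8,0.85,0.1],[0,-5.1,0],9.5],
    [[-2.8,0.85,0.35],[0,-5.1,0],9.5],
    [[-2.8,0.85,0.6],[0,-5.1,0],9.5],
  ],
)

```text
t: 5.52
eef_pos: [337.2, -521.5, 171.6]
tcp_rot: [-1.569, -0.001, -2.343]
ft_force: [-0.1, 0.4, 0.7]
opening: 0.999
```

>>> apply_moves(
  increments=[
    [[-2.7,0.85,0.8],[0,-5.1,0],9.5],
    [[-2.6,0.85,1.1],[0,-5.1,0],9.5],
    [[-2.5,0.85,1.3],[0,-5.1,0],9.5],
    [[-2.4,0.85,1.5],[0,-5.1,0],9.5],
    [[-2.3,0.85,1.7],[0,-5.1,0],9.5],
  ],
)

```text
t: 6.15
eef_pos: [464.8, -450.1, 127.7]
tcp_rot: [-1.569, -0.002, -1.882]
ft_force: [-0.7, 0.2, -0.6]
opening: 0.996
```

```bash
python3 - <<'E'
from h import *
s=readout.state(); print(s['t'],s['eef_pos'],np.degrees(s['tcp_rot']),s['ft_force'])
for i in range(3):
    p,T=shot('wrist','w1'); marks(p,T,['wedge_grip','wedge_shoulder','mat_mid'],th=.3)
    p,T=shot('scene'); marks(p,T,['wedge_grip','wedge_shoulder'],th=.3)
E
```

```text
6.15 [ 464.83951414 -450.14831098  127.71983975] [ -89.90841066   -0.12584459 -107.85611547] [-0.67527132  0.237758   -0.59379288]
8 wedge_grip 0.88 [ 466.5 -448.1   26.6]
8 wedge_shoulder 0.68 [ 484.  -395.2    4.8]
8 mat_mid 0.63 [ 485.5 -400.7    3.1]
9 wedge_grip 0.78 [ 463.8 -450.5   25.6]
9 wedge_grip 0.43 [431.6 330.2  37.2]
9 wedge_shoulder 0.55 [ 487.3 -396.9    1.2]
10 wedge_grip 0.91 [ 468.7 -447.3   26.3]
10 wedge_shoulder 0.74 [ 482.3 -393.6    2.6]
11 wedge_grip 0.74 [ 461.9 -447.6   26.1]
11 wedge_shoulder 0.79 [ 486.8 -397.3    2. ]
12 wedge_grip 0.95 [ 468.2 -446.1   24. ]
12 wedge_shoulder 0.8 [ 486.  -396.3    2. ]
12 mat_mid 0.76 [ 485.6 -402.6    1.5]
13 wedge_grip 0.82 [ 463.3 -448.    24.7]
13 wedge_shoulder 0.86 [ 486.4 -395.1    2.2]
```

View pics/w1.png

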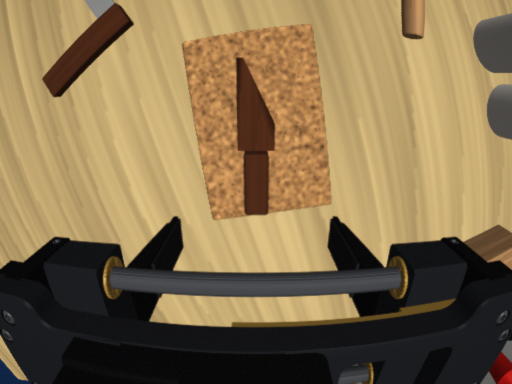

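```bash
python3 - <<'E'
from h import *
s=readout.state(); p,T=shot('wrist')
P=lambda uv,z: pix2plane(p,T,uv,z).round(1)
for uv,z in [((237,57),30),((236.5,150),30),((274.5,150),30),((274.5,122),30),((245.5,214),48),((268.5,214),48),((245,153),48),((268,153),48),((184,42),4),((311,25),4),((330,203),4),((214,219),4)]: print(uv,z,P(uv,z))
E
```

```text
(237, 57) 30 [ 486.8 -331.7   30. ]
(236.5, 150) 30 [ 459.7 -411.8   30. ]
(274.5, 150) 30 [ 492.7 -422.6   30. ]
(274.5, 122) 30 [ 500.4 -398.    30. ]
(245.5, 214) 48 [ 450.4 -467.1   48. ]
(268.5, 214) 48 [ 470.3 -473.6   48. ]
(245, 153) 48 [ 467.8 -413.9   48. ]
(268, 153) 48 [ 486.5 -420.    48. ]
(184, 42) 4 [ 442.2 -294.6    4. ]
(311, 25) 4 [ 566.1 -317.2    4. ]
(330, 203) 4 [ 533.6 -500.5    4. ]
(214, 219) 4 [ 409.1 -479.     4. ]
```

>>> apply_moves(
  increments=[
    [[-0.4,2.6,0.15],[0,0,0],7],
    [[0,2.6,0],[0,0,0],7],
    [[0,2.6,0],[0,0,0],7],
    [[0,2.2,0],[0,0,0],7],
    [[0,1.4,0],[0,0,0],7],
  ],
)

```text
t: 7.88
eef_pos: [467.8, -448.3, 12.3]
tcp_rot: [-1.566, -0.004, -1.885]
ft_force: [0.9, -0.5, 0.3]
opening: 0.737
```

```bash
python3 - <<'E'
from h import *
s=readout.state(); print(s['t'],s['eef_pos'],np.degrees(s['tcp_rot']),s['ft_force'])
E
```

```text
7.875 [ 467.84018996 -448.28995768   12.2735936 ] [ -89.72871468   -0.23500908 -108.01264197] [ 0.94623989 -0.51669088  0.31229859]
```

>>> apply_moves(
  increments=[
    [[0,0.1,0],[-0.3,0,0.2],0],
    [[0,0,0],[0,0,0],0],
    [[0,0,0],[0,0,0],0],
    [[0,0,0],[0,0,0],0],
    [[0,0,0],[0,0,0],0],
  ],
)

```text
t: 8.5
eef_pos: [468.4, -448.9, 13.0]
tcp_rot: [-1.57, -0.001, -1.885]
ft_force: [-0.3, -1.0, -0.1]
opening: 0.271
```

>>> apply_moves(
  increments=[
    [[0,0,0],[0,0,0],0],
    [[0,-1,0],[0,0,0],0],
    [[0,-2,0],[0,0,0],0],
    [[0,-2.5,0],[0,0,0],0],
    [[0,-2.5,0],[0,0,0],0],
  ],
)

```text
t: 9.12
eef_pos: [468.1, -448.4, 97.2]
tcp_rot: [-1.571, -0.001, -1.885]
ft_force: [-0.3, 0.3, -0.9]
opening: 0.23
```

```bash
python3 - <<'E'
from h import *
s=readout.state(); print(s['t'],s['eef_pos'],np.degrees(s['tcp_rot']),s['ft_force'],s['opening'])
E
```

```text
9.125 [ 468.06045509 -448.38298667   97.20778705] [-9.00264562e+01 -3.63935264e-02 -1.08005749e+02] [-0.32291868  0.27758977 -0.91864205] 0.23004657799544767
```

```bash
python3 - <<'E'
from h import *
plan([560,-298,97],-82.8,6,0)
E
```

```text
[[[-2.86,0.0,0.68],[0.0,-4.2,0.0],0],[[-2.8,0.0,0.89],[0.0,-4.2,0.0],0],[[-2.73,0.0,1.09],[0.0,-4.2,0.0],0],[[-2.64,0.0,1.29],[0.0,-4.2,0.0],0],[[-2.54,0.0,1.48],[0.0,-4.2,0.0],0]]
[[[-2.42,0.0,1.66],[0.0,-4.2,0.0],0]]
```

>>> apply_moves(
  increments=[
    [[-2.85,0,0.7],[0,-4.2,0],0],
    [[-2.8,0,0.9],[0,-4.2,0],0],
    [[-2.75,0,1.1],[0,-4.2,0],0],
    [[-2.65,0,1.3],[0,-4.2,0],0],
    [[-2.55,0,1.5],[0,-4.2,0],0],
  ],
)

```text
t: 9.75
eef_pos: [547.6, -322.3, 107.7]
tcp_rot: [-1.564, -0.009, -1.511]
ft_force: [-0.3, 0.1, -0.7]
opening: 0.23
```

>>> apply_moves(
  increments=[
    [[-2.0,0,1.4],[0,-4.2,0],0],
    [[0,0,0],[0,0,0],0],
    [[0,0,0],[0,0,0],0],
    [[0,0,0],[0,0,0],0],
    [[0,0,0],[0,0,0],0],
  ],
)

```text
t: 10.38
eef_pos: [561.3, -301.1, 112.3]
tcp_rot: [-1.561, -0.013, -1.436]
ft_force: [-0.3, 0.3, -0.6]
opening: 0.227
```

```bash
python3 - <<'E'
from h import *
s=readout.state(); print(s['t'],s['eef_pos'],np.degrees(s['tcp_rot']),s['ft_force'],s['opening'])
for i in range(2):
    p,T=shot('wrist','w2'); marks(p,T,['wedge_grip','wedge_shoulder','gate','keeper_roller','jig','finial0_mid','finial1_mid','finial2_mid'],th=.3,k=1)
a=cv2.imread('pics/w2.png'); cv2.imwrite('pics/w2b.png',cv2.resize(a[:260],(788,400),interpolation=3))
E
```

```text
10.375 [ 561.25927404 -301.11471016  112.30801184] [-89.44891442  -0.71846313 -82.27897814] [-0.30980494  0.25792798 -0.62094574] 0.22738493127996312
15 wedge_grip 0.62 [ 563.5 -300.5  128.1]
15 wedge_shoulder 0.88 [ 554.4 -245.7  100.2]
15 gate 0.83 [ 529.7 -144.1   17.6]
15 keeper_roller 0.87 [ 545.3 -143.4   47.2]
16 wedge_grip 0.75 [ 563.3 -299.6  122.8]
16 wedge_shoulder 0.64 [ 553.6 -246.7  101.7]
16 gate 0.93 [ 533.1 -148.    17.9]
16 keeper_roller 0.57 [ 545.  -144.2   44.2]
```

View pics/w2b.png

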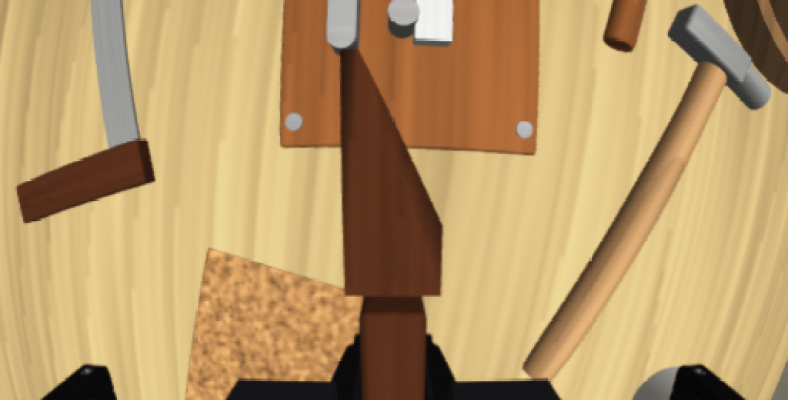

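```bash
python3 - <<'E'
from h import *
p,T=shot('wrist'); k=1.539
P=lambda uv,z: pix2plane(p,T,(uv[0]/k,uv[1]/k),z).round(1)
for n,uv,z in [('c-',(281,147),18),('c+',(535,154),18),('roller',(404,12),50),('fenceR',(359,20),44),('fenceend',(343,44),44),('s-',(293,121),19),('s+',(524,129),19),('tipL',(341,51),129),('shL',(345,295),129),('shR',(440,295),129),('nr',(441,224),129)]: print(n,P(uv,z))
E
```

```text
c- [ 487.6 -224.4   18. ]
c+ [ 634.5 -207.3   18. ]
roller [ 547.2 -146.8   50. ]
fenceR [ 525.  -152.4   44. ]
fenceend [ 518.8 -166.4   44. ]
s- [ 493.1 -208.7   19. ]
s+ [ 625.  -194.1   19. ]
tipL [ 529.2 -187.1  129. ]
shL [ 540.7 -270.   129. ]
shR [ 573.9 -265.5  129. ]
nr [ 570.1 -240.5  129. ]
```

```bash
cat >> h.py <<'E'
JO=np.array([538.,-17.]); JY=7.0
def J(x,y):
    a=np.radians(JY); c,s=np.cos(a),np.sin(a); return JO+np.array([c*x-s*y,s*x+c*y])
def invJ(w):
    a=np.radians(JY); c,s=np.cos(a),np.sin(a); d=np.array(w[:2])-JO; return np.array([c*d[0]+s*d[1],-s*d[0]+c*d[1]])
def st():
    s=readout.state(); print('t',s['t'],'pos',s['eef_pos'].round(1),'rpy',np.degrees(s['tcp_rot']).round(2),'F',s['ft_force'].round(1),'op',round(s['opening']*95,1),'jig',invJ(s['eef_pos']).round(1),'q',s['joints'].round(2)); return s
E
python3 - <<'E'
from h import *
st(); plan([*J(-12,-286),29],-83,5,0)
E
```

```text
t 11.325 pos [ 561.6 -300.4  112.1] rpy [-89.45  -0.71 -82.2 ] F [-0.   0.9 -0.8] op 21.8 jig [ -11.1 -284.2] q [-0.59  0.61  1.64 -0.    0.87 -0.73]
[[[0.02,1.66,-0.03],[-0.1,0.2,0.1],0],[[0.02,1.66,-0.03],[-0.1,0.2,0.1],0],[[0.02,1.66,-0.03],[-0.1,0.2,0.1],0],[[0.03,1.66,-0.02],[-0.1,0.2,0.1],0],[[0.03,1.66,-0.02],[-0.1,0.2,0.1],0]]
```

>>> apply_moves(
  increments=[
    [[0,1.7,0],[-0.1,0.2,0.2],0],
    [[0,1.7,0],[-0.1,0.2,0.2],0],
    [[0.05,1.7,-0.05],[-0.1,0.2,0.1],0],
    [[0.05,1.7,-0.05],[-0.1,0.2,0.1],0],
    [[0.05,1.4,0],[-0.1,0.2,0.1],0],
  ],
)

```text
t: 11.95
eef_pos: [561.0, -302.6, 24.0]
tcp_rot: [-1.571, 0.001, -1.453]
ft_force: [-0.3, -6.0, 6.3]
opening: 0.232
```

```bash
python3 - <<'E'
from h import *
st()
p,T=shot('wrist','w3'); marks(p,T,['wedge_shoulder','gate','keeper_roller'],th=.3,k=1)
p,T=shot('side','s3'); marks(p,T,['wedge_grip','wedge_shoulder','gate','keeper_roller'],th=.3,k=1)
a=cv2.imread('pics/w3.png'); cv2.imwrite('pics/w3b.png',cv2.resize(a[:200,130:380],(750,600),interpolation=3))
E
```

```text
t 11.95 pos [ 561.  -302.6   24. ] rpy [-9.001e+01  6.000e-02 -8.327e+01] F [-0.3 -6.   6.3] op 22.1 jig [ -12.  -286.3] q [-0.6   0.74  1.68  0.    0.73 -0.72]
18 wedge_shoulder 0.8 [ 553.9 -247.7   14.9]
18 keeper_roller 0.56 [ 485.3 -398.9    2.7]
19 wedge_grip 0.47 [ 558.1 -297.    38.9]
19 wedge_shoulder 0.7 [ 553.1 -241.9   18.9]
19 gate 0.73 [517.1  22.8  50.3]
19 keeper_roller 0.62 [ 547.3 -141.8   48.3]
```

View pics/w3b.png

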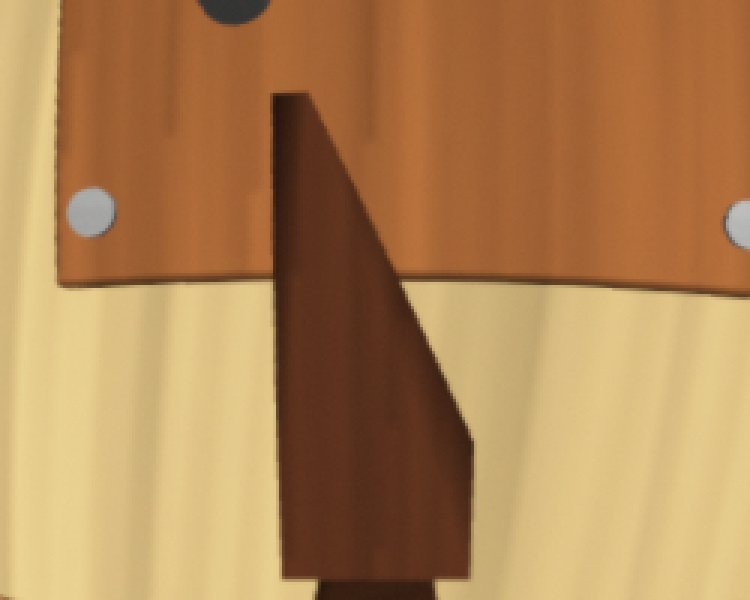

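```bash
python3 - <<'E'
from h import *
p,T=shot('wrist')
for n,uv,z in [('c-',(60,286),18),('edge- top',(64,20),18),('s-',(92,212),19),('s+',(748,224),19),('tipL',(273,94),44),('shL',(283,578),44),('shR',(470,578),44),('nr',(473,440),44),('tipR',(308,94),44),('shadow',(234,24),18)]:
    w=pix2plane(p,T,(uv[0]/3+130,uv[1]/3),z); print(n,w.round(1),invJ(w).round(1))
E
```

```text
c- [ 487.5 -224.2   18. ] [ -75.3 -199.5]
edge- top [ 481.4 -167.2   18. ] [ -74.5 -142.2]
s- [ 493.4 -208.6   19. ] [ -67.6 -184.8]
s+ [ 626.3 -193.5   19. ] [  66.1 -186. ]
tipL [ 530.9 -187.8   44. ] [ -27.9 -168.6]
shL [ 541.5 -272.3   44. ] [ -27.7 -253.8]
shR [ 574.9 -268.3   44. ] [   6.  -253.9]
nr [ 571.8 -243.4   44. ] [   5.9 -228.9]
tipR [ 536.7 -187.3   44. ] [ -22.  -168.9]
shadow [ 517.5 -167.6   18. ] [ -38.7 -147. ]
```

>>> apply_moves(
  increments=[
    [[0,-0.3,0],[0,0,0],0],
    [[-0.5,0,-0.15],[0,-0.2,0],0],
    [[-1.2,0,0],[0,0,0],0],
    [[-1.2,0,0],[0,0,0],0],
    [[-1.2,0,0],[0,0,0],0],
  ],
)

```text
t: 13.08
eef_pos: [554.4, -259.5, 29.7]
tcp_rot: [-1.569, -0.0, -1.45]
ft_force: [-0.3, 0.3, -1.6]
opening: 0.231
```

```bash
python3 - <<'E'
from h import *
st()
E
```

```text
t 13.075 pos [ 554.4 -259.5   29.7] rpy [-8.992e+01 -1.000e-02 -8.306e+01] F [-0.3  0.3 -1.6] op 21.9 jig [ -13.3 -242.7] q [-0.55  0.7   1.75  0.    0.69 -0.67]
```

>>> apply_moves(
  increments=[
    [[-1.0,0.15,0],[0,0,0],0],
    [[-1.0,0.1,0],[0,0,0],0],
    [[-0.8,0.05,0],[0,0,0],0],
    [[-0.6,0,0],[0,0,0],0],
    [[0,0,0],[0,0,0],0],
  ],
)

```text
t: 13.7
eef_pos: [549.8, -225.1, 26.8]
tcp_rot: [-1.569, -0.005, -1.445]
ft_force: [-1.2, 2.5, -0.7]
opening: 0.228
```

```bash
python3 - <<'E'
from h import *
st()
E
```

```text
t 13.7 pos [ 549.8 -225.1   26.8] rpy [-89.91  -0.31 -82.81] F [-1.2  2.5 -0.7] op 21.6 jig [ -13.7 -208. ] q [-0.5   0.69  1.8  -0.01  0.65 -0.62]
```

>>> apply_moves(
  increments=[
    [[-0.7,0,0],[0,0,0],0],
    [[-0.7,0,0],[0,0,0],0],
    [[-0.5,0,0],[0,0,0],0],
    [[-0.3,0,0],[0,0,0],0],
    [[0,0,0],[0,0,0],0],
  ],
)

```text
t: 14.32
eef_pos: [547.9, -208.2, 27.4]
tcp_rot: [-1.566, -0.015, -1.444]
ft_force: [-1.6, 0.5, -1.6]
opening: 0.227
```

```bash
python3 - <<'E'
from h import *
st()
p,T=shot('wrist','w4'); marks(p,T,['wedge_shoulder','wedge_grip','keeper_roller'],th=.3,k=1)
p,T=shot('scene','s4'); marks(p,T,['wedge_grip','wedge_shoulder','keeper_roller'],th=.3,k=1)
a=cv2.imread('pics/w4.png')[:220,120:400]; b=cv2.imread('pics/s4.png')[180:265,180:325]; cv2.imwrite('pics/w4b.png',np.hstack([cv2.resize(a,(420,330),interpolation=3),cv2.resize(b,(380,330),interpolation=3)]))
E
```

```text
t 14.325 pos [ 547.9 -208.2   27.4] rpy [-89.71  -0.86 -82.75] F [-1.6  0.5 -1.6] op 21.6 jig [ -13.5 -191. ] q [-0.47  0.68  1.82 -0.02  0.63 -0.58]
21 wedge_shoulder 0.55 [ 545.3 -150.5   17.7]
21 wedge_grip 0.55 [ 549.9 -208.8   41.1]
21 keeper_roller 0.71 [ 560.5 -141.5   43.1]
22 wedge_grip 0.76 [ 544.8 -208.5   38.8]
22 wedge_shoulder 0.58 [ 542.1 -150.4   16.7]
22 keeper_roller 0.7 [ 564.9 -140.3   46.6]
```

View pics/w4b.png

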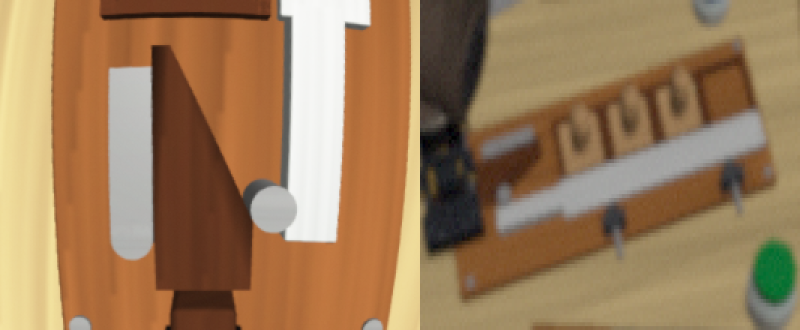

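>>> apply_moves(
  increments=[
    [[-0.5,0,0],[-0.1,0,0.3],0],
    [[-0.5,0,0],[-0.1,0,0.2],0],
    [[-0.4,0,0],[0,0,0.2],0],
    [[-0.3,0,0],[0,0,0.1],0],
    [[0,0,0],[0,0,0],0],
  ],
)

```text
t: 15.35
eef_pos: [546.3, -193.8, 27.7]
tcp_rot: [-1.568, -0.005, -1.442]
ft_force: [-1.5, -0.6, -1.7]
opening: 0.233
```

```bash
python3 - <<'E'
from h import *
st()
p,T=shot('wrist','w5')
E
```

```text
t 15.35 pos [ 546.3 -193.8   27.7] rpy [-89.83  -0.28 -82.64] F [-1.5 -0.6 -1.7] op 22.2 jig [ -13.3 -176.5] q [-0.45  0.67  1.83 -0.    0.63 -0.58]
```

```bash
python3 - <<'E'
from h import *
a=cv2.imread('pics/w5.png')[:220,120:400]; cv2.imwrite('pics/w5b.png',cv2.resize(a,(700,550),interpolation=3))
E
```

```text
(no output)
```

View pics/w5b.png

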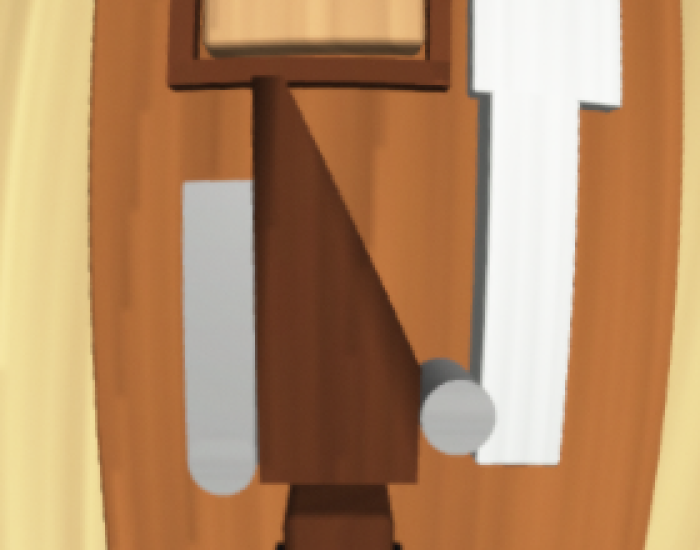

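```bash
python3 - <<'E'
from h import *
p,T=shot('wrist')
for n,uv,z in [('roller',(458,417),50),('shR',(419,370),45),('rearR',(417,484),45),('rearL',(260,484),45),('tipL',(253,79),45),('strip',(350,85),26)]:
    w=pix2plane(p,T,(uv[0]/2.5+120,uv[1]/2.5),z); print(n,w.round(1),invJ(w).round(1))
E
```

```text
roller [ 564.9 -143.    50. ] [  11.4 -128.3]
shR [ 556.1 -135.2   45. ] [   3.6 -119.6]
rearR [ 559.6 -160.    45. ] [   4.  -144.6]
rearL [ 525.8 -164.3   45. ] [ -30.1 -144.7]
tipL [514.6 -79.4  45. ] [-30.8 -59.1]
strip [534.  -74.4  26. ] [-11.  -56.4]
```

>>> apply_moves(
  increments=[
    [[0,0.1,0],[0,0,0],0],
    [[0,0,0],[0,0,0],4.5],
    [[0,0,0],[0,0,0],4.5],
    [[0,0,0],[0,0,0],4.5],
    [[0,-1,0],[0,0,0],4.5],
  ],
)

```text
t: 16.08
eef_pos: [546.9, -193.1, 37.7]
tcp_rot: [-1.567, -0.005, -1.442]
ft_force: [-0.2, -0.1, 1.1]
opening: 0.467
```

>>> apply_moves(
  increments=[
    [[0,-3,0],[0,0,0],4.5],
    [[0,-3,0],[0,0,0],4.5],
    [[0,-3,0],[0,0,0],4.5],
    [[0,-3,0],[0,0,0],4.5],
    [[0,0,0],[0,0,0],4.5],
  ],
)

```text
t: 16.7
eef_pos: [546.9, -192.5, 164.7]
tcp_rot: [-1.564, -0.006, -1.442]
ft_force: [-0.5, -0.3, -0.6]
opening: 0.47
```

```bash
python3 - <<'E'
from h import *
st()
p,T=shot('wrist','w6'); marks(p,T,['wedge_shoulder','wedge_grip','keeper_roller','finial0_mid','finial1_mid','finial2_mid'],th=.3,k=1)
p,T=shot('scene','s6'); marks(p,T,['wedge_grip','wedge_shoulder','keeper_roller'],th=.3,k=1)
plan([*J(-20,110),190],-173,10,5)
E
```

```text
t 16.7 pos [ 546.9 -192.5  164.7] rpy [-89.63  -0.34 -82.61] F [-0.5 -0.3 -0.6] op 44.6 jig [ -12.6 -175.3] q [-0.45  0.48  1.73 -0.    0.92 -0.58]
25 wedge_shoulder 0.87 [ 539.  -138.    17.9]
25 wedge_grip 0.89 [ 545.2 -193.8   40.5]
25 keeper_roller 0.93 [ 565.  -140.1   45.1]
25 finial0_mid 0.67 [518.9 -39.3  54. ]
25 finial1_mid 0.6 [ 563.3 -138.9   45.2]
26 wedge_grip 0.64 [432.  328.7  36.3]
26 wedge_shoulder 0.58 [ 538.6 -140.4   17.9]
26 keeper_roller 0.87 [ 565.9 -144.3   46.5]
[[[-2.85,-0.29,-0.05],[-0.0,9.0,0.0],5],[[-2.81,-0.29,-0.49],[-0.0,9.0,0.0],5],[[-2.69,-0.29,-0.93],[-0.0,9.0,0.0],5],[[-2.51,-0.29,-1.34],[-0.0,9.0,0.0],5],[[-2.27,-0.29,-1.72],[-0.0,9.0,0.0],5]]
[[[-1.97,-0.29,-2.05],[-0.0,9.0,0.0],5],[[-1.63,-0.29,-2.34],[-0.0,9.0,0.0],5],[[-1.24,-0.29,-2.57],[-0.0,9.0,0.0],5],[[-0.82,-0.29,-2.73],[-0.0,9.0,0.0],5],[[-0.38,-0.28,-2.82],[-0.0,9.0,0.0],5]]
```

```bash
python3 - <<'E'
from h import *
plan([*J(-20,108),150],7,10,5)
E
```

```text
[[[-2.83,0.11,-0.05],[0.0,-9.0,0.0],5],[[-2.8,0.11,0.39],[0.0,-9.0,0.0],5],[[-2.71,0.11,0.83],[0.0,-9.0,0.0],5],[[-2.54,0.11,1.24],[0.0,-9.0,0.0],5],[[-2.32,0.11,1.62],[0.0,-9.0,0.0],5]]
[[[-2.04,0.11,1.96],[0.0,-9.0,0.0],5],[[-1.71,0.11,2.25],[0.0,-9.0,0.0],5],[[-1.34,0.12,2.49],[0.0,-9.0,0.0],5],[[-0.93,0.12,2.67],[0.0,-9.0,0.0],5],[[-0.51,0.12,2.78],[0.0,-9.0,0.0],5]]
```

>>> apply_moves(
  increments=[
    [[-2.8,0.1,0],[0,-9,0],5],
    [[-2.8,0.1,0.4],[0,-9,0],5],
    [[-2.7,0.1,0.8],[0,-9,0],5],
    [[-2.55,0.1,1.25],[0,-9,0],5],
    [[-2.3,0.1,1.6],[0,-9,0],5],
  ],
)

```text
t: 17.88
eef_pos: [524.2, -50.8, 155.3]
tcp_rot: [-1.572, -0.004, -0.636]
ft_force: [0.6, 0.2, -0.2]
opening: 0.522
```

>>> apply_moves(
  increments=[
    [[-2.05,0.1,2],[0,-9,0],5],
    [[-1.7,0.1,2.25],[0,-9,0],5],
    [[-1.35,0.1,2.5],[0,-9,0],5],
    [[-0.95,0.1,2.65],[0,-9,0],5],
    [[-0.5,0.1,2.8],[0,-9,0],5],
  ],
)

```text
t: 18.5
eef_pos: [497.7, 93.2, 149.5]
tcp_rot: [-1.574, -0.002, 0.176]
ft_force: [-0.0, -0.3, -0.6]
opening: 0.521
```

```bash
python3 - <<'E'
from h import *
st()
p,T=shot('wrist','w7'); marks(p,T,['finial0_mid','finial1_mid','finial2_mid','tray'],th=.3,k=2)
plan([*J(-20,110),47.5],7,10,5)
a=cv2.imread('pics/w7.png'); cv2.imwrite('pics/w7b.png',a[:300])
E
```

```text
t 18.5 pos [497.7  93.2 149.5] rpy [-90.18  -0.12  10.1 ] F [-0.  -0.3 -0.6] op 49.5 jig [-26.6 114.3] q [ 0.06  0.41  1.92 -0.    0.81 -1.69]
27 finial0_mid 0.96 [518.5 -41.3  53.9]
27 finial1_mid 0.94 [514.7  23.   51.8]
27 tray 0.69 [470.6 359.3   2.5]
[[[0.06,1.02,-0.03],[0.0,0.3,0.0],5],[[0.06,1.02,-0.03],[0.0,0.3,0.0],5],[[0.06,1.02,-0.03],[0.0,0.3,0.0],5],[[0.06,1.02,-0.03],[0.0,0.3,0.0],5],[[0.06,1.02,-0.03],[0.0,0.3,0.0],5]]
[[[0.06,1.02,-0.03],[0.0,0.3,0.0],5],[[0.06,1.02,-0.03],[0.0,0.3,0.0],5],[[0.06,1.02,-0.03],[0.0,0.3,0.0],5],[[0.06,1.02,-0.03],[0.0,0.3,0.0],5],[[0.06,1.02,-0.03],[0.0,0.3,0.0],5]]
```

View pics/w7b.png

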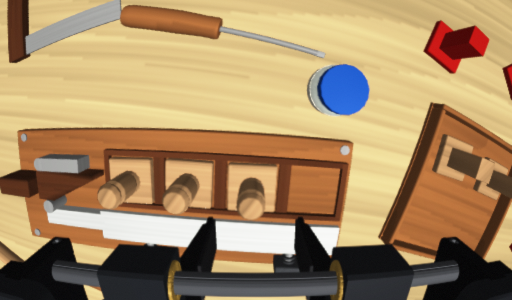

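```bash
python3 - <<'E'
from h import *
p,T=shot('wrist'); st()
for n,uv,z in [('f0',(108,200),88),('f1',(178,200),88),('f2',(251,191),88),('c',(352,143),18),('c0',(21,131),18),('foot2 l',(230,163),30),('foot2 r',(278,165),30)]:
    w=pix2plane(p,T,uv,z); print(n,w.round(1),invJ(w).round(1))
def proj(P): return w2pix(p,T,P).round()
for y in (-22,44,110): print(proj([*J(-20,y),88]))
E
```

```text
t 18.8 pos [498.1  91.6 149.6] rpy [-90.19  -0.12   9.65] F [ 0.  0. -1.] op 50.2 jig [-26.3 112.7] q [ 0.05  0.41  1.92 -0.    0.81 -1.68]
f0 [521.2 -40.   88. ] [-19.5 -20.8]
f1 [508.9  26.6  88. ] [-23.6  46.8]
f2 [490.4  86.2  88. ] [-34.6 108.2]
c [442.4 185.   18. ] [-70.3 212.1]
c0 [ 484.5 -216.6   18. ] [ -77.4 -191.6]
foot2 l [483.6  62.8  30. ] [-44.3  85.8]
foot2 r [477.5 110.4  30. ] [-44.5 133.8]
[107. 199.]
[175. 204.]
[252. 208.]
```

>>> apply_moves(
  increments=[
    [[0.3,1.0,-0.1],[0,1.3,0],5],
    [[0.3,2.0,-0.1],[0,1.3,0],5],
    [[0,2.3,-0.05],[0,0,0],5],
    [[0,2.5,0],[0,0,0],5],
    [[0,2.0,0],[0,0,0],5],
  ],
)

```text
t: 19.42
eef_pos: [507.1, 86.1, 47.6]
tcp_rot: [-1.574, -0.005, 0.107]
ft_force: [0.5, -0.7, -0.4]
opening: 0.527
```

```bash
python3 - <<'E'
from h import *
st()
E
```

```text
t 19.425 pos [507.1  86.1  47.6] rpy [-90.2   -0.3    6.12] F [ 0.5 -0.7 -0.4] op 50.1 jig [-18.1 106.1] q [ 0.04  0.58  1.99 -0.01  0.57 -1.63]
```

>>> apply_moves(
  increments=[
    [[-0.15,0,0.35],[0.2,-0.8,0.3],5],
    [[0,0,0],[0,0,0],0],
    [[0,0,0],[0,0,0],0],
    [[0,0,0],[0,0,0],0],
    [[0,0,0],[0,0,0],0],
  ],
)

```text
t: 20.05
eef_pos: [505.5, 88.6, 47.7]
tcp_rot: [-1.571, 0.001, 0.117]
ft_force: [0.0, 0.0, -0.4]
opening: 0.267
```

```bash
python3 - <<'E'
from h import *
st()
E
```

```text
t 20.05 pos [505.5  88.6  47.7] rpy [-8.998e+01  4.000e-02  6.710e+00] F [ 0.   0.  -0.4] op 25.4 jig [-19.3 108.8] q [ 0.04  0.58  1.99  0.    0.58 -1.64]
```

```bash
python3 - <<'E'
from h import *
plan([505.5,88.6,140],6.7,5,0)
plan([516,395,140],-6.8,10,0,start=([505.5,88.6,140],6.7))
E
```

```text
[[[-0.0,-1.85,0.0],[-0.0,0.0,-0.0],0],[[-0.0,-1.85,0.0],[-0.0,0.0,-0.0],0],[[-0.0,-1.85,0.0],[-0.0,0.0,-0.0],0],[[-0.0,-1.85,0.0],[-0.0,0.0,-0.0],0],[[-0.0,-1.85,0.0],[-0.0,0.0,-0.0],0]]
[[[0.46,0.0,3.03],[0.0,1.4,0.0],0],[[0.39,0.0,3.04],[0.0,1.4,-0.0],0],[[0.32,0.0,3.05],[-0.0,1.4,-0.0],0],[[0.25,0.0,3.06],[0.0,1.4,0.0],0],[[0.17,0.0,3.06],[-0.0,1.3,-0.0],0]]
[[[0.1,0.0,3.06],[-0.0,1.3,-0.0],0],[[0.03,0.0,3.07],[0.0,1.4,-0.0],0],[[-0.04,0.0,3.07],[0.0,1.4,-0.0],0],[[-0.11,0.0,3.06],[-0.0,1.3,0.0],0],[[-0.19,0.0,3.06],[-0.0,1.4,-0.0],0]]
```

>>> apply_moves(
  increments=[
    [[0,-0.5,0],[0,0,0],0],
    [[0,-1.5,0],[0,0,0],0],
    [[0,-2.3,0],[0,0,0],0],
    [[0,-2.6,0],[0,0,0],0],
    [[0,-2.3,0],[0,0,0],0],
  ],
)

```text
t: 20.68
eef_pos: [505.1, 88.5, 144.8]
tcp_rot: [-1.571, 0.002, 0.117]
ft_force: [-0.1, -0.1, -2.0]
opening: 0.273
```

>>> apply_moves(
  increments=[
    [[0.45,0,2.5],[0,1.4,0],0],
    [[0.4,0,3.1],[0,1.4,0],0],
    [[0.3,0,3.1],[0,1.4,0],0],
    [[0.25,0,3.1],[0,1.4,0],0],
    [[0.2,0,3.1],[0,1.4,0],0],
  ],
)

```text
t: 21.3
eef_pos: [512.8, 241.1, 153.3]
tcp_rot: [-1.57, -0.007, -0.012]
ft_force: [-0.1, 0.0, -1.6]
opening: 0.267
```

>>> apply_moves(
  increments=[
    [[0.1,0,3.1],[0,1.4,0],0],
    [[0,0,3.1],[0,1.4,0],0],
    [[0,0,3],[0,1.4,0],0],
    [[-0.1,0,2.5],[0,1.4,0],0],
    [[-0.2,0,1.5],[0,1.4,0],0],
  ],
)

```text
t: 21.92
eef_pos: [517.4, 378.6, 159.8]
tcp_rot: [-1.567, -0.01, -0.137]
ft_force: [-0.1, -0.4, -0.9]
opening: 0.27
```

```bash
python3 - <<'E'
from h import *
st()
p,T=shot('wrist','w8'); marks(p,T,['raw0_mid','raw1_mid','tray','finial2_mid'],th=.3,k=3)
cv2.imwrite('pics/w8b.png',cv2.imread('pics/w8.png')[:300])
E
```

```text
t 21.925 pos [517.4 378.6 159.8] rpy [-89.77  -0.6   -7.84] F [-0.1 -0.4 -0.9] op 25.7 jig [ 27.8 395.1] q [ 0.53  0.57  1.58 -0.    0.98 -0.9 ]
29 raw0_mid 0.7 [540.  -16.4  -0. ]
29 raw1_mid 0.75 [429.3 536.4  34.9]
29 raw1_mid 0.61 [470.8 360.    1.3]
29 raw1_mid 0.56 [529.  563.3  36. ]
29 tray 0.82 [471.5 361.3   1.6]
29 tray 0.39 [520.7 383.6 166. ]
29 finial2_mid 0.63 [520.4 382.  162.4]
```

View pics/w8b.png

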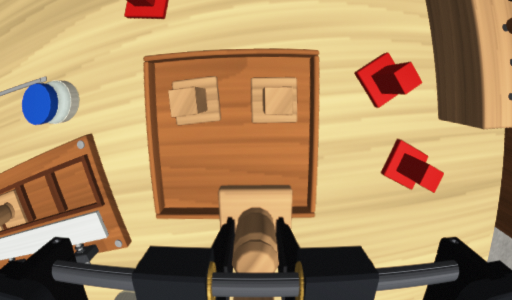

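```bash
python3 - <<'E'
from h import *
p,T=shot('wrist'); st()
for n,uv,z in [('tc',(145,56),30),('tc',(318,50),30),('tc',(317,215),30),('tc',(156,217),30),
 ('b0 fl',(174,82),18),('b0 fr',(216,78),18),('b0 br',(219,121),18),('b0 bl',(176,125),18),('b0top',(182,102),76),
 ('b1',(252,79),18),('b1',(297,79),18),('b1',(298,122),18),('b1',(253,123),18),('b1top',(280,101),76)]:
    print(n,pix2plane(p,T,uv,z).round(1))
a=cv2.imread('pics/w8.png')[70:135,160:310]; cv2.imwrite('pics/w8c.png',cv2.resize(a,(750,325),interpolation=3))
E
```

```text
t 22.225 pos [517.6 376.7 158.9] rpy [-89.8   -0.56  -7.84] F [-0.1  0.5 -0.5] op 25.3 jig [ 27.8 393.2] q [ 0.53  0.57  1.59 -0.    0.98 -0.9 ]
tc [372.8 282.6  30. ]
tc [394.5 456.5  30. ]
tc [568.9 438.5  30. ]
tc [547.5 259.2  30. ]
b0 fl [405.5 306.2  18. ]
b0 fr [409.5 350.8  18. ]
b0 br [454.6 347.2  18. ]
b0 bl [451.3 300.7  18. ]
b0top [429.3 325.6  76. ]
b1 [416.1 387.2  18. ]
b1 [421.7 433.2  18. ]
b1 [466.7 428.8  18. ]
b1 [461.8 382.   18. ]
b1top [441. 408.  76.]
```

View pics/w8c.png

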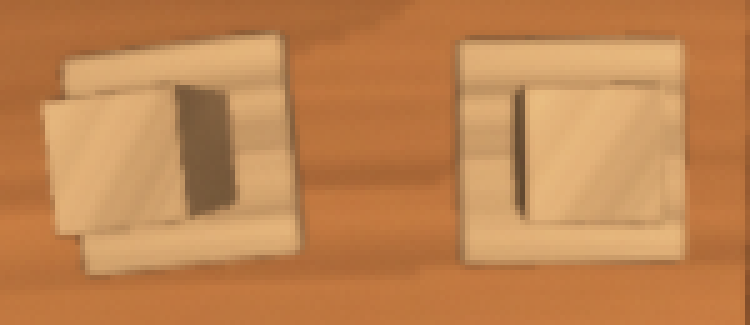

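>>> apply_moves(
  increments=[
    [[-0.2,1.0,1.8],[0,-1,0.3],0],
    [[0,2.5,0],[0,0,0.2],0],
    [[0,3.0,0],[0,0,0],0],
    [[0,2.5,0],[0,0,0],0],
    [[0,1.5,0],[0,0,0],0],
  ],
)

```text
t: 22.85
eef_pos: [519.6, 397.7, 50.2]
tcp_rot: [-1.566, -0.002, -0.117]
ft_force: [-0.2, -0.2, -0.7]
opening: 0.268
```

```bash
python3 - <<'E'
from h import *
st()
E
```

```text
t 22.85 pos [519.6 397.7  50.2] rpy [-89.71  -0.09  -6.69] F [-0.2 -0.2 -0.7] op 25.5 jig [ 32.3 413.9] q [ 0.55  0.72  1.63  0.    0.8  -0.91]
```

>>> apply_moves(
  increments=[
    [[-0.2,0.6,0],[0,0,0],0],
    [[0,0.4,0],[0,0,0],0],
    [[0,0.2,0],[0,0,0],0],
    [[0,0,0],[0,0,0],0],
    [[0,0,0],[0,0,0],0],
  ],
)

```text
t: 23.48
eef_pos: [518.1, 398.9, 38.5]
tcp_rot: [-1.565, -0.003, -0.116]
ft_force: [1.1, -0.6, -1.3]
opening: 0.266
```

```bash
python3 - <<'E'
from h import *
st()
E
```

```text
t 23.475 pos [518.1 398.9  38.5] rpy [-89.66  -0.15  -6.66] F [ 1.1 -0.6 -1.3] op 25.2 jig [ 30.9 415.2] q [ 0.55  0.73  1.63  0.    0.77 -0.9 ]
```

>>> apply_moves(
  increments=[
    [[0,0.2,0],[0,0,0],0],
    [[0,0,0],[0,0,0],4.5],
    [[0,0,0],[0,0,0],4.5],
    [[0,0,0],[0,0,0],4.5],
    [[0,-1,0],[0,0,0],4.5],
  ],
)

```text
t: 24.1
eef_pos: [518.1, 398.8, 46.9]
tcp_rot: [-1.565, -0.003, -0.116]
ft_force: [0.4, -0.8, -0.3]
opening: 0.477
```

>>> apply_moves(
  increments=[
    [[0,-3,0],[0,0,0],4.5],
    [[0,-3,0],[0,0,0],4.5],
    [[-2.5,-2,0],[0,0,0],4.5],
    [[-3,0,0],[0,0,0],4.5],
    [[-2.3,0,0.1],[0,0,0],4.5],
  ],
)

```text
t: 24.72
eef_pos: [440.3, 408.6, 133.1]
tcp_rot: [-1.562, -0.006, -0.118]
ft_force: [0.2, 0.4, 0.2]
opening: 0.474
```

```bash
python3 - <<'E'
from h import *
st()
for i in range(2):
    p,T=shot('wrist','w9'); marks(p,T,['raw0_mid','raw1_mid','finial2_mid'],th=.3,k=3)
for c in ('scene','side'):
    p,T=shot(c); marks(p,T,['raw1_mid'],th=.3,k=6)
cv2.imwrite('pics/w9b.png',cv2.imread('pics/w9.png')[:300])
E
```

```text
t 24.725 pos [440.3 408.6 133.1] rpy [-89.49  -0.34  -6.78] F [0.2 0.4 0.2] op 45.0 jig [-45.1 434.4] q [ 0.64  0.54  1.71  0.    0.87 -0.82]
31 raw0_mid 0.81 [430.  330.9  42.3]
31 raw1_mid 0.89 [429.5 536.   36.7]
31 raw1_mid 0.87 [439.3 415.   43.2]
31 raw1_mid 0.69 [298.8 286.8  33.8]
31 finial2_mid 0.88 [517.  401.6  44.6]
32 raw0_mid 0.8 [430.7 327.5  41.3]
32 raw1_mid 0.96 [439.6 411.3  43.6]
32 raw1_mid 0.79 [533.7 562.1  34.5]
32 raw1_mid 0.76 [294.1 433.2  33.2]
32 finial2_mid 0.91 [515.3 400.3  41.8]
32 finial2_mid 0.67 [ 4.695e+02  3.609e+02 -4.000e-01]
33 raw1_mid 0.81 [525.5 559.6  35.7]
33 raw1_mid 0.76 [425.9 534.2  30.2]
33 raw1_mid 0.6 [438.2 407.5  36.9]
33 raw1_mid 0.53 [ 540.2 -134.    18.7]
33 raw1_mid 0.52 [298.6 291.2  33.1]
34 raw1_mid 0.92 [530.5 560.   37. ]
34 raw1_mid 0.85 [298.5 286.8  36.2]
34 raw1_mid 0.73 [428.6 534.9  36.8]
34 raw1_mid 0.72 [441.3 408.2  41. ]
34 raw1_mid 0.6 [290.4 425.1  32.5]
```

View pics/w9b.png

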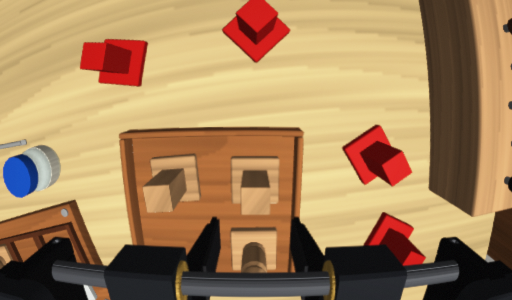

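>>> apply_moves(
  increments=[
    [[0,2.0,0],[-0.3,-0.3,0.1],4.5],
    [[0,2.5,0],[-0.1,0,0.1],4.5],
    [[0,2.5,0],[0,0,0],4.5],
    [[0,1.8,0],[0,0,0],4.5],
    [[0,0.8,0],[0,0,0],4.5],
  ],
)

```text
t: 25.95
eef_pos: [441.3, 407.7, 28.3]
tcp_rot: [-1.572, 0.0, -0.113]
ft_force: [0.0, 0.6, 0.8]
opening: 0.471
```

```bash
python3 - <<'E'
from h import *
st()
E
```

```text
t 25.95 pos [441.3 407.7  28.3] rpy [-9.008e+01  2.000e-02 -6.460e+00] F [0.  0.6 0.8] op 44.8 jig [-44.2 433.3] q [ 0.64  0.69  1.78 -0.    0.67 -0.82]
```

>>> apply_moves(
  increments=[
    [[0,-0.7,0],[0,0,0],4.5],
    [[0,0,0],[0,0,0],0],
    [[0,0,0],[0,0,0],0],
    [[0,0,0],[0,0,0],0],
    [[0,0,0],[0,0,0],0],
  ],
)

```text
t: 26.58
eef_pos: [441.6, 408.0, 36.6]
tcp_rot: [-1.571, -0.001, -0.112]
ft_force: [0.5, -0.8, 0.1]
opening: 0.256
```

```bash
python3 - <<'E'
from h import *
s=st()
p,T=shot('wrist','w10')
plan([*J(-20,176),135],7,10,0,start=([s['eef_pos'][0],s['eef_pos'][1],135],np.degrees(s['tcp_rot'][2])))
E
```

```text
t 26.575 pos [441.6 408.   36.6] rpy [-9.003e+01 -4.000e-02 -6.440e+00] F [ 0.5 -0.8  0.1] op 24.3 jig [-43.9 433.6] q [ 0.64  0.68  1.77 -0.    0.69 -0.82]
[[[0.83,-0.0,-2.45],[0.0,-1.3,-0.0],0],[[0.77,-0.0,-2.47],[-0.0,-1.3,0.0],0],[[0.72,-0.0,-2.49],[0.0,-1.3,0.0],0],[[0.66,-0.0,-2.5],[0.0,-1.3,0.0],0],[[0.6,-0.0,-2.52],[-0.0,-1.3,0.0],0]]
[[[0.54,-0.0,-2.53],[-0.0,-1.3,0.0],0],[[0.48,-0.0,-2.54],[-0.0,-1.3,0.0],0],[[0.42,-0.0,-2.55],[-0.0,-1.3,-0.0],0],[[0.36,-0.0,-2.56],[0.0,-1.3,0.0],0],[[0.3,-0.0,-2.57],[-0.0,-1.3,-0.0],0]]
```

>>> apply_moves(
  increments=[
    [[0,-1,0],[0,0,0],0],
    [[0,-2,0],[0,0,0],0],
    [[0,-2.5,0],[0,0,0],0],
    [[0,-2.3,0],[0,0,0],0],
    [[0,-1.5,0],[0,0,0],0],
  ],
)

```text
t: 27.25
eef_pos: [441.2, 407.7, 133.6]
tcp_rot: [-1.572, 0.0, -0.112]
ft_force: [0.8, -0.3, -0.6]
opening: 0.252
```

>>> apply_moves(
  increments=[
    [[0.8,0,-2.4],[0,-1.3,0],0],
    [[0.8,0,-2.5],[0,-1.3,0],0],
    [[0.7,0,-2.5],[0,-1.3,0],0],
    [[0.65,0,-2.5],[0,-1.3,0],0],
    [[0.6,0,-2.5],[0,-1.3,0],0],
  ],
)

```text
t: 27.88
eef_pos: [469.0, 279.7, 136.5]
tcp_rot: [-1.571, -0.002, 0.007]
ft_force: [0.9, 0.4, -1.1]
opening: 0.255
```

>>> apply_moves(
  increments=[
    [[0.55,0,-2.5],[0,-1.3,0],0],
    [[0.5,0,-2.5],[0,-1.3,0],0],
    [[0.4,0,-2.4],[0,-1.3,0],0],
    [[0.35,0,-2],[0,-1.3,0],0],
    [[0,0,0],[0,0,0],0],
  ],
)

```text
t: 28.5
eef_pos: [491.3, 182.0, 137.8]
tcp_rot: [-1.571, -0.002, 0.099]
ft_force: [0.7, -1.0, -0.9]
opening: 0.25
```

```bash
python3 - <<'E'
from h import *
s=st()
plan([*J(-20,176),90],7,5,0)
E
```

```text
t 28.5 pos [491.3 182.  137.8] rpy [-90.    -0.11   5.68] F [ 0.7 -1.  -0.9] op 23.7 jig [-22.1 203.2] q [ 0.23  0.45  1.89 -0.    0.8  -1.44]
[[[0.05,0.96,-0.54],[0.0,-0.3,0.0],0],[[0.05,0.96,-0.54],[0.0,-0.3,0.0],0],[[0.05,0.96,-0.54],[0.0,-0.3,0.0],0],[[0.05,0.96,-0.54],[0.0,-0.3,0.0],0],[[0.04,0.96,-0.54],[0.0,-0.3,0.0],0]]
```

>>> apply_moves(
  increments=[
    [[0.05,0.6,-0.9],[0,-0.4,0],0],
    [[0.05,1.0,-0.9],[0,-0.4,0],0],
    [[0.05,1.2,-0.6],[0,-0.4,0],0],
    [[0,1.0,-0.2],[0,0,0],0],
    [[0,0,0],[0,0,0],0],
  ],
)

```text
t: 29.12
eef_pos: [495.1, 155.8, 96.5]
tcp_rot: [-1.571, -0.0, 0.122]
ft_force: [0.3, 0.4, -1.2]
opening: 0.252
```

```bash
python3 - <<'E'
from h import *
s=st()
p,T=shot('wrist','w11'); 
a=cv2.imread('pics/w11.png')[90:270,130:370]; cv2.imwrite('pics/w11b.png',cv2.resize(a,(720,540),interpolation=3))
E
```

```text
t 29.125 pos [495.1 155.8  96.5] rpy [-9.00e+01 -2.00e-02  6.99e+00] F [ 0.3  0.4 -1.2] op 24.0 jig [-21.5 176.8] q [ 0.18  0.5   1.94 -0.    0.7  -1.52]
```

View pics/w11b.png

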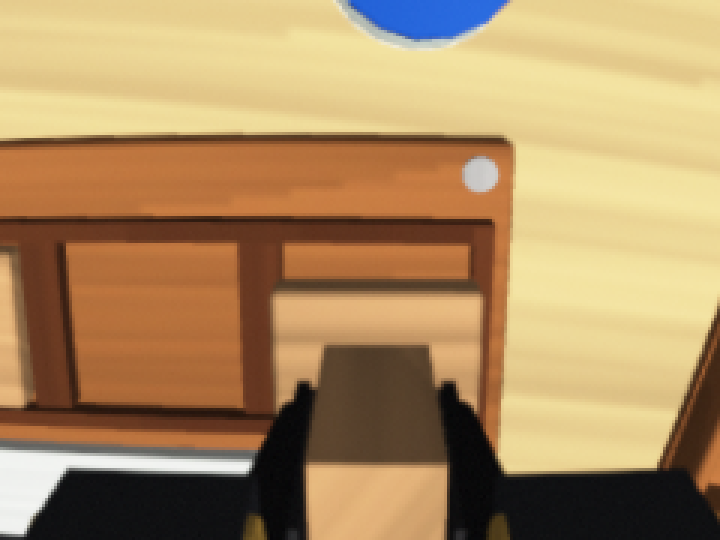

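```bash
python3 - <<'E'
from h import *
p,T=shot('wrist'); st()
for n,uv,z in [('footL',(273,291),77.9),('footR',(482,290),77.9),('footLb',(276,283),65.9),('footRb',(480,283),65.9),
 ('strip R side',(283,260),18),('strip R side',(283,260),26),('strip L side',(241,260),26),('strip L side',(241,260),18),('right wall',(471,260),18),('right wall',(471,260),26),('near wall',(380,243),18),('near wall',(380,243),26),('c',(512,143),18),('screw',(480,174),19),('p2 left',(66,260),18),('topL',(307,463),117.3),('topR',(447,463),117.3)]:
    w=pix2plane(p,T,(uv[0]/3+130,uv[1]/3+90),z); print(n,z,w.round(1),invJ(w).round(1))
E
```

```text
t 29.225 pos [495.4 156.1  97.3] rpy [-89.99  -0.1    7.  ] F [ 0.6  0.1 -0.7] op 24.1 jig [-21.1 177. ] q [ 0.18  0.5   1.94  0.    0.7  -1.52]
footL 77.9 [473.4 129.6  77.9] [-46.3 153.4]
footR 77.9 [467.5 175.7  77.9] [-46.5 199.9]
footLb 65.9 [475.2 129.1  65.9] [-44.6 152.7]
footRb 65.9 [469.3 176.9  65.9] [-44.6 200.8]
strip R side 18 [482.7 126.7  18. ] [-37.4 149.4]
strip R side 26 [480.5 127.3  26. ] [-39.5 150.2]
strip L side 26 [481.9 115.4  26. ] [-39.5 138.3]
strip L side 18 [484.2 114.4  18. ] [-37.4 137. ]
right wall 18 [476.  180.7  18. ] [-37.4 203.8]
right wall 26 [474.  179.6  26. ] [-39.5 202.9]
near wall 18 [474.3 154.   18. ] [-42.4 177.4]
near wall 26 [472.3 153.7  26. ] [-44.4 177.4]
c 18 [440.7 187.3  18. ] [-71.7 214.6]
screw 19 [450.6 179.4  19. ] [-62.8 205.6]
p2 left 18 [490.5  60.9  18. ] [-37.7  83.1]
topL 117.3 [494.  142.1 117.3] [-24.3 163.2]
topR 117.3 [490.8 168.3 117.3] [-24.3 189.7]
```

>>> apply_moves(
  increments=[
    [[0.35,0.5,0],[0,0,0],0],
    [[0,1.2,0],[0,0,0],0],
    [[0,1.2,0],[0,0,0],0],
    [[0,0.6,0],[0,0,0],0],
    [[0,0,0],[0,0,0],0],
  ],
)

```text
t: 29.85
eef_pos: [499.3, 157.0, 59.9]
tcp_rot: [-1.571, -0.002, 0.123]
ft_force: [0.6, 0.1, -0.6]
opening: 0.25
```

```bash
python3 - <<'E'
from h import *
s=st()
p,T=shot('wrist','w12')
for n,q in [('near26 L',(-44.4,152,26)),('near26 R',(-44.4,200,26))]: print(w2pix(p,T,[*J(*q[:2]),q[2]]))
g=cv2.cvtColor(p['img'],cv2.COLOR_RGB2GRAY)
# column profiles just down the image
for u in (235,262,280): print(u,[int(v) for v in g[150:215,u-1:u+2].mean(1)])
E
```

```text
t 29.85 pos [499.3 157.   59.9] rpy [-89.99  -0.12   7.03] F [ 0.6  0.1 -0.6] op 23.7 jig [-17.2 177.4] q [ 0.18  0.57  1.96  0.    0.62 -1.52]
[220.55670258 177.69567803]
[287.84838817 177.77532529]
235 [133, 131, 129, 127, 127, 134, 138, 144, 145, 144, 144, 144, 145, 144, 143, 142, 118, 44, 31, 46, 60, 61, 62, 61, 61, 63, 73, 108, 139, 142, 140, 136, 118, 80, 66, 65, 82, 117, 149, 174, 188, 190, 189, 188, 188, 187, 186, 182, 178, 173, 168, 162, 156, 157, 166, 174, 180, 182, 180, 176, 171, 166, 161, 153, 145]
262 [137, 139, 139, 139, 140, 142, 142, 144, 144, 143, 143, 142, 142, 142, 143, 141, 119, 55, 29, 43, 61, 63, 63, 63, 63, 63, 67, 92, 127, 140, 140, 136, 118, 81, 68, 66, 82, 117, 150, 177, 192, 194, 194, 193, 192, 191, 188, 185, 180, 175, 170, 165, 160, 159, 142, 93, 71, 68, 68, 68, 68, 69, 68, 69, 69]
280 [143, 144, 143, 141, 140, 140, 142, 142, 143, 144, 143, 142, 142, 141, 141, 140, 125, 74, 33, 39, 59, 64, 64, 64, 65, 65, 68, 91, 127, 139, 138, 135, 118, 83, 68, 67, 81, 115, 151, 179, 195, 196, 196, 196, 195, 193, 190, 187, 183, 178, 173, 168, 163, 165, 174, 182, 186, 188, 188, 185, 182, 179, 176, 172, 167]
```

```bash
python3 - <<'E'
from h import *
p,T=shot('wrist'); st()
for n,uv,z in [('wall',(262,177),26),('bot',(262,182.5),29.3),('top',(262,187.3),41.3)]:
    w=pix2plane(p,T,uv,z); print(n,invJ(w).round(1))
g=cv2.cvtColor(p['img'],cv2.COLOR_RGB2GRAY)
for v in (180,192): print(v,[int(x) for x in g[v-1:v+2,205:310].mean(0)])
E
```

```text
t 29.95 pos [499.6 157.   60.5] rpy [-89.99  -0.18   7.03] F [ 0.2  0.3 -1.2] op 24.0 jig [-16.9 177.4] q [ 0.18  0.57  1.95  0.    0.62 -1.52]
wall [-44.7 181.6]
bot [-41.6 181.5]
top [-41.8 181.2]
180 [68, 68, 67, 68, 70, 71, 73, 74, 75, 75, 72, 63, 58, 96, 134, 139, 139, 139, 138, 139, 138, 138, 139, 138, 138, 139, 138, 139, 139, 138, 139, 139, 138, 139, 139, 139, 139, 139, 139, 139, 139, 139, 139, 139, 139, 138, 138, 139, 139, 139, 138, 139, 138, 138, 139, 138, 139, 140, 139, 138, 138, 138, 139, 139, 139, 139, 138, 139, 138, 139, 139, 138, 139, 139, 139, 138, 139, 137, 138, 138, 138, 137, 138, 138, 135, 108, 62, 65, 75, 77, 78, 77, 77, 79, 81, 107, 133, 137, 137, 136, 139, 185, 221, 224, 224]
192 [69, 68, 68, 68, 69, 69, 70, 73, 75, 73, 73, 67, 58, 83, 118, 123, 155, 179, 187, 187, 187, 188, 188, 188, 188, 189, 188, 189, 189, 189, 189, 189, 190, 190, 190, 190, 190, 190, 190, 190, 191, 190, 190, 191, 191, 191, 192, 193, 192, 193, 193, 192, 193, 193, 192, 193, 193, 193, 194, 194, 195, 195, 195, 195, 195, 194, 195, 195, 195, 196, 195, 196, 196, 197, 196, 196, 197, 197, 196, 197, 197, 197, 197, 195, 186, 140, 81, 72, 76, 77, 76, 77, 76, 78, 93, 127, 134, 135, 134, 132, 165, 223, 227, 227, 227]
```

>>> apply_moves(
  increments=[
    [[0,0.4,-0.08],[0,0,0],0],
    [[0,0.4,0],[0,0,0],0],
    [[0,0.3,0],[0,0,0],0],
    [[0,0.1,0],[0,0,0],0],
    [[0,0,0],[0,0,0],0],
  ],
)

```text
t: 30.58
eef_pos: [500.0, 156.2, 48.3]
tcp_rot: [-1.571, -0.004, 0.123]
ft_force: [0.1, 0.2, -0.8]
opening: 0.249
```

```bash
python3 - <<'E'
from h import *
s=st()
E
```

```text
t 30.575 pos [500.  156.2  48.3] rpy [-89.98  -0.25   7.03] F [ 0.1  0.2 -0.8] op 23.7 jig [-16.6 176.6] q [ 0.18  0.59  1.96  0.    0.59 -1.52]
```

```bash
sed -i 's/^JO=.*/JO=np.array([539.5,-16.4]); JY=6.45/' h.py; python3 - <<'E'
from h import *
s=st(); e=s['eef_pos']
plan([*J(-20,44),110],6.45,5,4.5,start=([e[0],e[1],110],7))
plan([*J(-20,44),48],6.45,5,4.5,start=([*J(-20,44),110],6.45))
E
```

```text
t 30.575 pos [500.  156.2  48.3] rpy [-89.98  -0.25   7.03] F [ 0.1  0.2 -0.8] op 23.7 jig [-19.8 176. ] q [ 0.18  0.59  1.96  0.    0.59 -1.52]
[[[-0.03,-0.0,-2.64],[0.0,0.1,0.0],4.5],[[-0.02,-0.0,-2.64],[0.0,0.1,-0.0],4.5],[[-0.02,-0.0,-2.64],[0.0,0.1,0.0],4.5],[[-0.01,-0.0,-2.64],[-0.0,0.1,-0.0],4.5],[[-0.01,-0.0,-2.64],[0.0,0.1,-0.0],4.5]]
[[[-0.0,1.24,-0.0],[0.0,0.0,0.0],4.5],[[-0.0,1.24,-0.0],[0.0,0.0,0.0],4.5],[[-0.0,1.24,-0.0],[0.0,0.0,0.0],4.5],[[-0.0,1.24,-0.0],[0.0,0.0,0.0],4.5],[[-0.0,1.24,-0.0],[0.0,0.0,0.0],4.5]]
```

>>> apply_moves(
  increments=[
    [[0,0,0],[0,0,0],4.5],
    [[0,0,0],[0,0,0],4.5],
    [[0,0,0],[0,0,0],4.5],
    [[0,-1,0],[0,0,0],4.5],
    [[0,-2.5,0],[0,0,0],4.5],
  ],
)

```text
t: 31.2
eef_pos: [499.4, 156.1, 83.8]
tcp_rot: [-1.571, -0.002, 0.123]
ft_force: [-0.0, -0.5, 0.1]
opening: 0.473
```

>>> apply_moves(
  increments=[
    [[0,-2.5,0],[0,0,0],4.5],
    [[0,-1,-2.2],[0,0.1,0],4.5],
    [[0,0,-3.3],[0,0.1,0],4.5],
    [[0,0,-3.3],[0,0.1,0],4.5],
    [[0,0,-2.5],[0,0.1,0],4.5],
  ],
)

```text
t: 31.82
eef_pos: [514.1, 42.5, 125.6]
tcp_rot: [-1.571, -0.009, 0.119]
ft_force: [0.2, 0.0, -0.2]
opening: 0.47
```

```bash
python3 - <<'E'
from h import *
s=st()
p,T=shot('wrist','w13'); marks(p,T,['finial1_mid','finial0_mid','raw1_mid','keeper_roller'],th=.4,k=2)
plan([*J(-20,44),49],6.45,5,4.5)
E
```

```text
t 31.825 pos [514.1  42.5 125.6] rpy [-90.01  -0.51   6.82] F [ 0.2  0.  -0.2] op 44.7 jig [-18.6  61.4] q [-0.05  0.45  1.93  0.    0.75 -1.74]
40 finial1_mid 0.62 [513.6  24.3  52. ]
40 finial0_mid 0.95 [518.5 -37.2  53.6]
40 raw1_mid 0.61 [299.7 288.2  30.6]
40 raw1_mid 0.6 [496.8 157.9  51.8]
40 keeper_roller 0.6 [ 565.7 -141.1   46.5]
[[[-0.04,1.52,-0.38],[-0.0,0.1,0.1],4.5],[[-0.04,1.52,-0.38],[-0.0,0.1,0.1],4.5],[[-0.04,1.52,-0.38],[-0.0,0.1,0.1],4.5],[[-0.03,1.52,-0.38],[-0.0,0.1,0.1],4.5],[[-0.03,1.52,-0.38],[-0.0,0.1,0.1],4.5]]
```

>>> apply_moves(
  increments=[
    [[-0.1,0.3,-1.3],[0,0.1,0.2],4.5],
    [[0,1.5,-0.4],[0,0.1,0.2],4.5],
    [[0,2.5,0],[0,0,0],4.5],
    [[0,2.2,0],[0,0,0],4.5],
    [[0,0.9,0],[0,0,0],4.5],
  ],
)

```text
t: 32.7
eef_pos: [514.7, 27.6, 46.8]
tcp_rot: [-1.571, -0.0, 0.118]
ft_force: [-0.3, -0.6, 0.3]
opening: 0.472
```

```bash
python3 - <<'E'
from h import *
s=st()
E
```

```text
t 32.7 pos [514.7  27.6  46.8] rpy [-8.998e+01 -2.000e-02  6.760e+00] F [-0.3 -0.6  0.3] op 44.8 jig [-19.7  46.5] q [-0.07  0.58  1.98  0.    0.58 -1.76]
```

>>> apply_moves(
  increments=[
    [[0,-0.1,-0.2],[0,0,0],4.5],
    [[0,0,0],[0,0,0],0],
    [[0,0,0],[0,0,0],0],
    [[0,0,0],[0,0,0],0],
    [[0,0,0],[0,0,0],0],
  ],
)

```text
t: 33.33
eef_pos: [515.3, 25.5, 48.7]
tcp_rot: [-1.571, -0.001, 0.118]
ft_force: [0.1, 0.8, -0.8]
opening: 0.27
```

```bash
python3 - <<'E'
from h import *
s=st(); e=s['eef_pos']
plan([507,316.5,145],-6.7,10,0,start=([e[0],e[1],145],np.degrees(s['tcp_rot'][2])))
E
```

```text
t 33.325 pos [515.3  25.5  48.7] rpy [-9.00e+01 -7.00e-02  6.78e+00] F [ 0.1  0.8 -0.8] op 25.6 jig [-19.3  44.3] q [-0.08  0.58  1.98  0.    0.58 -1.77]
[[[0.26,0.0,2.9],[0.0,1.3,0.0],0],[[0.19,0.0,2.91],[0.0,1.3,0.0],0],[[0.12,0.0,2.91],[0.0,1.3,0.0],0],[[0.06,0.0,2.91],[0.0,1.3,-0.0],0],[[-0.01,0.0,2.91],[0.0,1.3,-0.0],0]]
[[[-0.08,0.0,2.91],[0.0,1.3,0.0],0],[[-0.15,0.0,2.91],[0.0,1.3,-0.0],0],[[-0.22,0.0,2.9],[0.0,1.3,-0.0],0],[[-0.29,0.0,2.9],[0.0,1.3,0.0],0],[[-0.35,0.0,2.89],[0.0,1.3,-0.0],0]]
```

>>> apply_moves(
  increments=[
    [[0,-0.5,0],[0,0,0],0],
    [[0,-1.5,0],[0,0,0],0],
    [[0,-2.3,0],[0,0,0],0],
    [[0,-2.6,0],[0,0,0],0],
    [[0,-2.3,0],[0,0,0],0],
  ],
)

```text
t: 33.95
eef_pos: [514.6, 25.6, 145.6]
tcp_rot: [-1.57, 0.0, 0.118]
ft_force: [0.3, 0.3, 0.2]
opening: 0.268
```

>>> apply_moves(
  increments=[
    [[0.25,0,2.5],[0,1.3,0],0],
    [[0.2,0,3],[0,1.3,0],0],
    [[0.1,0,3],[0,1.3,0],0],
    [[0.05,0,3],[0,1.3,0],0],
    [[0,0,3],[0,1.3,0],0],
  ],
)

```text
t: 34.58
eef_pos: [511.6, 173.3, 153.6]
tcp_rot: [-1.57, -0.009, -0.002]
ft_force: [-0.3, -0.5, -1.1]
opening: 0.273
```

>>> apply_moves(
  increments=[
    [[-0.1,0,3],[0,1.3,0],0],
    [[-0.15,0,3],[0,1.3,0],0],
    [[-0.2,0,3],[0,1.3,0],0],
    [[-0.3,0,2.5],[0,1.3,0],0],
    [[-0.3,0,1.5],[0,1.3,0],0],
  ],
)

```text
t: 35.2
eef_pos: [505.8, 309.2, 159.6]
tcp_rot: [-1.567, -0.012, -0.118]
ft_force: [-0.5, 1.2, -0.3]
opening: 0.269
```

```bash
python3 - <<'E'
from h import *
s=st(); plan([507,316.5,50],-6.7,5,0)
E
```

```text
t 35.2 pos [505.8 309.2 159.6] rpy [-89.8   -0.7   -6.76] F [-0.5  1.2 -0.3] op 25.6 jig [  3.  327.3] q [ 0.44  0.5   1.71 -0.    0.92 -1.01]
[[[-0.02,2.19,0.14],[-0.0,-0.0,0.1],0],[[-0.01,2.19,0.14],[-0.0,-0.0,0.1],0],[[-0.01,2.19,0.14],[-0.0,-0.0,0.1],0],[[-0.0,2.19,0.15],[-0.0,-0.0,0.1],0],[[0.0,2.19,0.15],[-0.0,-0.0,0.1],0]]
```

>>> apply_moves(
  increments=[
    [[0,1.2,0.5],[0,0,0.3],0],
    [[0,2.5,0.1],[0,0,0.3],0],
    [[0,3,0],[0,0,0.1],0],
    [[0,2.8,0],[0,0,0],0],
    [[0,1.5,0],[0,0,0],0],
  ],
)

```text
t: 35.83
eef_pos: [507.4, 315.2, 48.3]
tcp_rot: [-1.566, -0.002, -0.115]
ft_force: [-0.0, -0.2, 0.2]
opening: 0.266
```

>>> apply_moves(
  increments=[
    [[0,0.5,0],[0,0,0],0],
    [[0,0.3,0],[0,0,0],0],
    [[0,0,0],[0,0,0],0],
    [[0,0,0],[0,0,0],0],
    [[0,0,0],[0,0,0],0],
  ],
)

```text
t: 36.45
eef_pos: [508.2, 315.0, 41.5]
tcp_rot: [-1.565, -0.003, -0.115]
ft_force: [0.0, -0.1, -0.4]
opening: 0.263
```

```bash
python3 - <<'E'
from h import *
s=st()
E
```

```text
t 36.45 pos [508.2 315.   41.5] rpy [-89.66  -0.19  -6.59] F [ 0.  -0.1 -0.4] op 25.0 jig [  6.2 332.8] q [ 0.44  0.67  1.78  0.01  0.69 -1.02]
```

>>> apply_moves(
  increments=[
    [[0,0.35,0],[0,0,0],0],
    [[0,0.15,0],[0,0,0],0],
    [[0,0,0],[0,0,0],4.5],
    [[0,0,0],[0,0,0],4.5],
    [[0,0,0],[0,0,0],4.5],
  ],
)

```text
t: 37.08
eef_pos: [508.5, 315.2, 36.7]
tcp_rot: [-1.564, -0.004, -0.115]
ft_force: [-1.0, -0.8, 0.3]
opening: 0.465
```

```bash
python3 - <<'E'
from h import *
s=st(); e=s['eef_pos']
plan([430,327.5,130],-4,5,4.5,start=([e[0],e[1],130],-6.6))
E
```

```text
t 37.075 pos [508.5 315.2  36.7] rpy [-89.63  -0.23  -6.58] F [-1.  -0.8  0.3] op 44.2 jig [  6.4 333. ] q [ 0.44  0.68  1.78  0.01  0.68 -1.02]
[[[-1.59,0.0,0.06],[0.0,-0.5,0.0],4.5],[[-1.59,0.0,0.08],[0.0,-0.5,0.0],4.5],[[-1.59,0.0,0.09],[0.0,-0.5,0.0],4.5],[[-1.59,0.0,0.11],[-0.0,-0.5,0.0],4.5],[[-1.58,0.0,0.12],[0.0,-0.5,0.0],4.5]]
```

>>> apply_moves(
  increments=[
    [[0,-1.5,0],[0,0,0],4.5],
    [[0,-3,0],[0,0,0],4.5],
    [[0,-3,0],[0,0,0],4.5],
    [[-1.5,-1.5,0],[0,-0.6,0],4.5],
    [[-2.5,0,0.1],[0,-0.6,0],4.5],
  ],
)

```text
t: 37.7
eef_pos: [467.6, 319.9, 132.3]
tcp_rot: [-1.563, -0.006, -0.094]
ft_force: [0.2, 0.7, -0.7]
opening: 0.473
```

>>> apply_moves(
  increments=[
    [[-2.5,0,0.1],[0,-0.6,0],4.5],
    [[-1.3,0,0.1],[0,-0.6,0],4.5],
    [[0,0,0],[0,0,0],4.5],
    [[0,0,0],[0,0,0],4.5],
    [[0,0,0],[0,0,0],4.5],
  ],
)

```text
t: 38.33
eef_pos: [426.5, 325.6, 133.1]
tcp_rot: [-1.563, -0.006, -0.07]
ft_force: [0.5, 0.3, -0.0]
opening: 0.476
```

```bash
python3 - <<'E'
from h import *
s=st()
p,T=shot('wrist','w14'); marks(p,T,['raw0_mid','finial1_mid','finial2_mid'],th=.4,k=2)
p,T=shot('wrist','w14'); marks(p,T,['raw0_mid'],th=.4,k=2)
a=cv2.imread('pics/w14.png')[110:290,130:370]; cv2.imwrite('pics/w14b.png',cv2.resize(a,(720,540),interpolation=3))
E
```

```text
t 38.325 pos [426.5 325.6 133.1] rpy [-89.58  -0.34  -4.01] F [ 0.5  0.3 -0. ] op 45.2 jig [-73.9 352.5] q [ 0.53  0.47  1.87  0.    0.8  -0.98]
41 raw0_mid 0.65 [428.8 330.1  42.7]
41 finial1_mid 0.77 [508.2 316.5  42.2]
41 finial1_mid 0.54 [500.  157.9  52.6]
42 raw0_mid 0.62 [428.3 332.   42.8]
```

View pics/w14b.png

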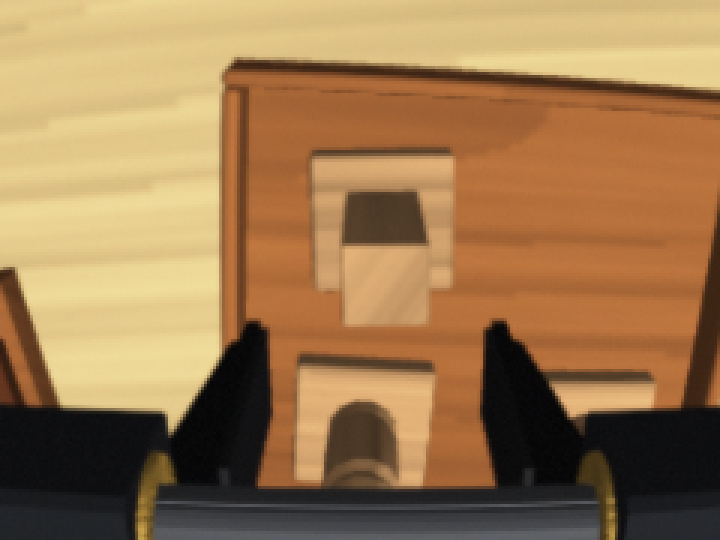

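```bash
python3 - <<'E'
from h import *
p,T=shot('wrist'); s=st(); Rm=Rt(s)
for n,uv,z in [('topL',(343,285),76),('topR',(428,285),76),('topF',(386,244),76),('topB',(386,325),76),('footF',(382,151),18),('footL',(313,220),18),('footR',(452,220),18)]:
    w=pix2plane(p,T,(uv[0]/3+130,uv[1]/3+110),z); print(n,w.round(1),(Rm.T@(w-s['eef_pos'])).round(1))
E
```

```text
t 38.675 pos [426.  325.6 133.1] rpy [-89.58  -0.33  -3.99] F [-0.1 -0.1  0.3] op 44.7 jig [-74.3 352.6] q [ 0.53  0.47  1.87  0.    0.8  -0.98]
topL [428.  316.4  76. ] [ 2.2 57.1 -9.5]
topR [429.6 339.4  76. ] [ 2.3 57.3 13.6]
topF [417.1 328.8  76. ] [-9.5 57.1  2.2]
topB [440.6 327.3  76. ] [14.1 57.2  2.3]
footF [404.2 329.4  18. ] [-22.7 115.    1.4]
footL [426.  304.9  18. ] [  0.7 115.  -21.5]
footR [429.3 351.2  18. ] [  0.8 115.3  24.9]
```

>>> apply_moves(
  increments=[
    [[0.2,1.8,0.2],[-0.3,0,0.2],4.5],
    [[0,2.3,0],[-0.1,0,0.1],4.5],
    [[0,2.3,0],[0,0,0],4.5],
    [[0,1.6,0],[0,0,0],4.5],
    [[0,0.8,0],[0,0,0],4.5],
  ],
)

```text
t: 39.3
eef_pos: [428.5, 327.8, 38.6]
tcp_rot: [-1.572, 0.001, -0.07]
ft_force: [0.2, 1.1, 0.3]
opening: 0.471
```

```bash
python3 - <<'E'
from h import *
s=st()
E
```

```text
t 39.3 pos [428.5 327.8  38.6] rpy [-9.007e+01  5.000e-02 -4.000e+00] F [0.2 1.1 0.3] op 44.8 jig [-71.6 354.5] q [ 0.53  0.62  1.93 -0.    0.6  -0.97]
```

>>> apply_moves(
  increments=[
    [[0,0.1,0],[0,0,0],0],
    [[0,0,0],[0,0,0],0],
    [[0,0,0],[0,0,0],0],
    [[0,0,0],[0,0,0],0],
    [[0,0,0],[0,0,0],0],
  ],
)

```text
t: 39.92
eef_pos: [428.8, 328.0, 37.8]
tcp_rot: [-1.572, 0.0, -0.07]
ft_force: [0.1, -0.6, -0.1]
opening: 0.249
```

```bash
python3 - <<'E'
from h import *
s=st(); e=s['eef_pos']
plan([*J(-20,110),140],6.45,10,0,start=([e[0],e[1],135],np.degrees(s['tcp_rot'][2])))
E
```

```text
t 39.925 pos [428.8 328.   37.8] rpy [-9.005e+01  2.000e-02 -3.990e+00] F [ 0.1 -0.6 -0.1] op 23.7 jig [-71.3 354.7] q [ 0.53  0.62  1.93 -0.    0.6  -0.97]
[[[0.95,-0.05,-2.31],[0.0,-1.0,-0.0],0],[[0.91,-0.05,-2.33],[0.0,-1.0,0.0],0],[[0.86,-0.05,-2.35],[0.0,-1.0,0.0],0],[[0.82,-0.05,-2.36],[0.0,-1.0,0.0],0],[[0.78,-0.05,-2.38],[0.0,-1.0,-0.0],0]]
[[[0.73,-0.05,-2.39],[0.0,-1.0,0.0],0],[[0.69,-0.05,-2.4],[0.0,-1.0,0.0],0],[[0.65,-0.05,-2.42],[0.0,-1.0,0.0],0],[[0.6,-0.05,-2.43],[0.0,-1.0,0.0],0],[[0.56,-0.05,-2.44],[0.0,-1.0,0.0],0]]
```

>>> apply_moves(
  increments=[
    [[0,-1,0],[0,0,0],0],
    [[0,-2,0],[0,0,0],0],
    [[0,-2.5,0],[0,0,0],0],
    [[0,-2.3,0],[0,0,0],0],
    [[0,-1.5,0],[0,0,0],0],
  ],
)

```text
t: 40.55
eef_pos: [428.4, 327.8, 135.7]
tcp_rot: [-1.572, 0.001, -0.07]
ft_force: [-0.0, 0.8, -1.5]
opening: 0.248
```

>>> apply_moves(
  increments=[
    [[0.95,0,-2.3],[0,-1,0],0],
    [[0.9,0,-2.4],[0,-1,0],0],
    [[0.85,0,-2.4],[0,-1,0],0],
    [[0.8,0,-2.4],[0,-1,0],0],
    [[0.8,0,-2.4],[0,-1,0],0],
  ],
)

```text
t: 41.18
eef_pos: [468.6, 205.7, 141.2]
tcp_rot: [-1.569, -0.005, 0.023]
ft_force: [0.5, -0.4, -0.7]
opening: 0.255
```

>>> apply_moves(
  increments=[
    [[0.75,0,-2.4],[0,-1,0],0],
    [[0.7,0,-2.4],[0,-1,0],0],
    [[0.65,0,-2.4],[0,-1,0],0],
    [[0.6,0,-2],[0,-1,0],0],
    [[0.4,0,-1.2],[0,-1,0],0],
  ],
)

```text
t: 41.8
eef_pos: [506.4, 99.3, 145.1]
tcp_rot: [-1.57, -0.009, 0.113]
ft_force: [0.7, 0.5, -0.6]
opening: 0.251
```

```bash
python3 - <<'E'
from h import *
s=st(); plan([*J(-20,110),70],6.45,5,0)
E
```

```text
t 41.8 pos [506.4  99.3 145.1] rpy [-89.93  -0.51   6.46] F [ 0.7  0.5 -0.6] op 23.8 jig [-19.9 118.7] q [ 0.06  0.42  1.91  0.    0.8  -1.62]
[[[-0.01,1.5,-0.18],[-0.0,0.0,0.1],0],[[-0.01,1.5,-0.18],[-0.0,0.0,0.1],0],[[-0.01,1.5,-0.17],[-0.0,0.0,0.1],0],[[-0.01,1.5,-0.17],[-0.0,0.0,0.1],0],[[-0.0,1.5,-0.17],[-0.0,0.0,0.1],0]]
```

>>> apply_moves(
  increments=[
    [[0,0.5,-0.7],[0,0,0.3],0],
    [[0,1.8,-0.1],[0,0,0.2],0],
    [[0,2.4,0],[0,0,0],0],
    [[0,2.0,0],[0,0,0],0],
    [[0,0.8,0],[0,0,0],0],
  ],
)

```text
t: 42.42
eef_pos: [507.4, 90.9, 69.9]
tcp_rot: [-1.57, -0.002, 0.11]
ft_force: [0.3, 0.2, -0.3]
opening: 0.25
```

```bash
cat >> h.py <<'E'
def edges(p,T,zf):
    """walls/foot edges near pocket under the tool, printed in jig coords"""
    g=cv2.cvtColor(p['img'],cv2.COLOR_RGB2GRAY).astype(int)
    for u in (235,275): print(u,list(g[160:200,u-1:u+2].mean(1).astype(int)))
    for v in (180,192): print(v,list(g[v-1:v+2,205:305].mean(0).astype(int)))
E
python3 - <<'E'
from h import *
s=st()
p,T=shot('wrist','w15'); edges(p,T,0)
E
```

```text
t 42.425 pos [507.4  90.9  69.9] rpy [-89.94  -0.12   6.3 ] F [ 0.3  0.2 -0.3] op 23.8 jig [-19.8 110.2] q [ 0.05  0.54  1.97  0.    0.63 -1.63]
235 [np.int64(134), np.int64(134), np.int64(118), np.int64(57), np.int64(34), np.int64(51), np.int64(71), np.int64(72), np.int64(72), np.int64(73), np.int64(73), np.int64(74), np.int64(88), np.int64(118), np.int64(137), np.int64(138), np.int64(137), np.int64(134), np.int64(130), np.int64(129), np.int64(130), np.int64(130), np.int64(130), np.int64(129), np.int64(117), np.int64(89), np.int64(68), np.int64(66), np.int64(79), np.int64(114), np.int64(148), np.int64(173), np.int64(189), np.int64(191), np.int64(191), np.int64(190), np.int64(189), np.int64(188), np.int64(187), np.int64(184)]
275 [np.int64(145), np.int64(145), np.int64(125), np.int64(58), np.int64(33), np.int64(46), np.int64(67), np.int64(68), np.int64(68), np.int64(68), np.int64(69), np.int64(70), np.int64(86), np.int64(118), np.int64(140), np.int64(142), np.int64(140), np.int64(137), np.int64(134), np.int64(131), np.int64(131), np.int64(132), np.int64(131), np.int64(129), np.int64(
[... 2475 characters left out ...]
t64(188), np.int64(188), np.int64(188), np.int64(188), np.int64(188), np.int64(189), np.int64(189), np.int64(189), np.int64(190), np.int64(190), np.int64(190), np.int64(190), np.int64(190), np.int64(190), np.int64(190), np.int64(190), np.int64(191), np.int64(191), np.int64(190), np.int64(191), np.int64(191), np.int64(192), np.int64(192), np.int64(192), np.int64(192), np.int64(192), np.int64(192), np.int64(192), np.int64(193), np.int64(192), np.int64(192), np.int64(190), np.int64(182), np.int64(131), np.int64(82), np.int64(73), np.int64(73), np.int64(73), np.int64(72), np.int64(71), np.int64(71), np.int64(72), np.int64(73), np.int64(76), np.int64(77), np.int64(78), np.int64(78), np.int64(77)]
```

```bash
python3 - <<'E'
from h import *
p,T=shot('wrist'); st(); zb=69.9-31.8
for n,uv,z in [('wall',(255,172.7),26),('bot',(255,184.5),zb),('top',(255,189.3),zb+12),('wl',(220,180),18),('wr',(289,180),18),('fl',(221,192),zb+12),('fr',(290,192),zb+12)]:
    w=pix2plane(p,T,uv,z); print(n,invJ(w).round(1))
E
```

```text
t 42.525 pos [507.6  90.9  70.2] rpy [-89.94  -0.13   6.31] F [-0.5  0.3 -0.6] op 23.6 jig [-19.6 110.2] q [ 0.05  0.54  1.97  0.    0.63 -1.63]
wall [-48.4 109.5]
bot [-42.9 109.5]
top [-43.1 109.5]
wl [-40.6  82.3]
wr [-40.5 135.9]
fl [-41.2  86.6]
fr [-41.1 133. ]
```

>>> apply_moves(
  increments=[
    [[-0.2,0.4,-0.06],[0,0,0],0],
    [[0,0.6,0],[0,0,0],0],
    [[0,0.5,0],[0,0,0],0],
    [[0,0.3,0],[0,0,0],0],
    [[0,0.1,0],[0,0,0],0],
  ],
)

```text
t: 43.15
eef_pos: [506.3, 90.2, 51.6]
tcp_rot: [-1.57, -0.005, 0.11]
ft_force: [-0.3, 2.0, -1.5]
opening: 0.251
```

```bash
python3 - <<'E'
from h import *
s=st()
E
```

```text
t 43.15 pos [506.3  90.2  51.6] rpy [-89.95  -0.29   6.32] F [-0.3  2.  -1.5] op 23.8 jig [-21.  109.7] q [ 0.05  0.57  1.98  0.    0.58 -1.64]
```

>>> apply_moves(
  increments=[
    [[0,0.2,0],[0,0,0],0],
    [[0,0,0],[0,0,0],0],
    [[0,0,0],[0,0,0],4.5],
    [[0,0,0],[0,0,0],4.5],
    [[0,0,0],[0,0,0],4.5],
  ],
)

```text
t: 43.78
eef_pos: [506.7, 90.2, 49.8]
tcp_rot: [-1.57, -0.006, 0.11]
ft_force: [0.1, 0.2, 0.1]
opening: 0.459
```

>>> apply_moves(
  increments=[
    [[0,-1,0],[0,0,0],4.5],
    [[0,-2.2,0],[0,0,0],4.5],
    [[0,-2.5,0],[0,0,0],4.5],
    [[0,-1.5,-2.5],[0,0,0],4.5],
    [[0,0,-3.3],[0,0,0],4.5],
  ],
)

```text
t: 44.4
eef_pos: [512.8, 32.7, 126.9]
tcp_rot: [-1.57, -0.007, 0.113]
ft_force: [0.0, -0.4, 0.2]
opening: 0.474
```

>>> apply_moves(
  increments=[
    [[0,0,-3.3],[0,0,0],4.5],
    [[0,0,-2.2],[0,0,0],4.5],
    [[0,0,-1],[0,0,0],4.5],
    [[0,0,0],[0,0,0],4.5],
    [[0,0,0],[0,0,0],4.5],
  ],
)

```text
t: 45.02
eef_pos: [520.5, -34.6, 129.9]
tcp_rot: [-1.571, -0.01, 0.112]
ft_force: [0.6, 0.4, 0.9]
opening: 0.471
```

```bash
python3 - <<'E'
from h import *
s=st()
p,T=shot('wrist','w16'); marks(p,T,['finial0_mid','keeper_roller','wedge_grip','raw0_mid','raw1_mid'],th=.4,k=2)
plan([*J(-20,-22),49],6.45,5,4.5)
E
```

```text
t 45.025 pos [520.5 -34.6 129.9] rpy [-90.02  -0.59   6.41] F [0.6 0.4 0.9] op 44.8 jig [-20.9 -15.9] q [-0.19  0.45  1.91  0.    0.77 -1.88]
46 finial0_mid 0.87 [516.5 -41.9  52.8]
46 keeper_roller 0.87 [ 564.7 -139.    47.5]
46 wedge_grip 0.86 [ 546.4 -191.8   40.3]
46 raw0_mid 0.83 [507.4  93.5  53.5]
46 raw1_mid 0.6 [499.  159.   52.8]
[[[0.0,1.62,-0.12],[0.0,-0.0,0.1],4.5],[[0.0,1.62,-0.12],[0.0,-0.0,0.1],4.5],[[0.01,1.62,-0.12],[0.0,-0.0,0.1],4.5],[[0.01,1.62,-0.12],[0.0,-0.0,0.1],4.5],[[0.01,1.62,-0.12],[0.0,-0.0,0.1],4.5]]
```

>>> apply_moves(
  increments=[
    [[0,0.5,-0.5],[0,0,0.3],4.2],
    [[0,1.8,-0.1],[0,0,0.2],4.2],
    [[0,2.3,0],[0,0,0],4.2],
    [[0,2.0,0],[0,0,0],4.2],
    [[0,0.8,0],[0,0,0],4.2],
  ],
)

```text
t: 45.95
eef_pos: [522.1, -41.7, 53.2]
tcp_rot: [-1.572, -0.002, 0.112]
ft_force: [0.3, -0.2, -0.2]
opening: 0.443
```

```bash
python3 - <<'E'
from h import *
s=st()
E
```

```text
t 45.95 pos [522.1 -41.7  53.2] rpy [-9.005e+01 -9.000e-02  6.440e+00] F [ 0.3 -0.2 -0.2] op 42.1 jig [-20.1 -23.2] q [-0.21  0.58  1.96 -0.    0.6  -1.89]
```

>>> apply_moves(
  increments=[
    [[0,0.2,0.1],[0,0,0],4.2],
    [[0,0,0],[0,0,0],0],
    [[0,0,0],[0,0,0],0],
    [[0,0,0],[0,0,0],0],
    [[0,0,0],[0,0,0],0],
  ],
)

```text
t: 46.58
eef_pos: [522.6, -40.9, 52.3]
tcp_rot: [-1.572, -0.003, 0.113]
ft_force: [0.4, -0.2, -1.4]
opening: 0.269
```

```bash
python3 - <<'E'
from h import *
s=st(); e=s['eef_pos']
plan([430,326,150],-6.7,15,0,start=([e[0],e[1],150],np.degrees(s['tcp_rot'][2])))
E
```

```text
t 46.575 pos [522.6 -40.9  52.3] rpy [-90.08  -0.17   6.45] F [ 0.4 -0.2 -1.4] op 25.5 jig [-19.6 -22.5] q [-0.2   0.58  1.96 -0.    0.6  -1.89]
[[[-0.34,0.0,2.5],[0.0,0.9,-0.0],0],[[-0.38,0.0,2.49],[0.0,0.9,-0.0],0],[[-0.42,0.0,2.49],[0.0,0.9,0.0],0],[[-0.45,0.0,2.48],[-0.0,0.9,-0.0],0],[[-0.49,0.0,2.47],[-0.0,0.9,-0.0],0]]
[[[-0.53,0.0,2.47],[-0.0,0.9,-0.0],0],[[-0.57,0.0,2.46],[0.0,0.9,0.0],0],[[-0.6,0.0,2.45],[-0.0,0.9,-0.0],0],[[-0.64,0.0,2.44],[0.0,0.9,-0.0],0],[[-0.68,0.0,2.43],[0.0,0.9,-0.0],0]]
[[[-0.72,0.0,2.42],[0.0,0.9,-0.0],0],[[-0.75,0.0,2.41],[-0.0,0.9,0.0],0],[[-0.79,0.0,2.4],[0.0,0.9,-0.0],0],[[-0.83,0.0,2.38],[0.0,0.9,-0.0],0],[[-0.86,0.0,2.37],[-0.0,0.9,0.0],0]]
```

>>> apply_moves(
  increments=[
    [[0,-0.5,0],[0,0,0],0],
    [[0,-1.5,0],[0,0,0],0],
    [[0,-2.3,0],[0,0,0],0],
    [[0,-2.6,0],[0,0,0],0],
    [[0,-2.3,0],[0,0,0],0],
  ],
)

```text
t: 47.2
eef_pos: [521.8, -40.7, 149.2]
tcp_rot: [-1.572, -0.002, 0.113]
ft_force: [-0.6, -0.6, -1.3]
opening: 0.268
```

>>> apply_moves(
  increments=[
    [[-0.35,0,2.4],[0,0.9,0],0],
    [[-0.4,0,2.5],[0,0.9,0],0],
    [[-0.4,0,2.5],[0,0.9,0],0],
    [[-0.45,0,2.5],[0,0.9,0],0],
    [[-0.5,0,2.5],[0,0.9,0],0],
  ],
)

```text
t: 47.82
eef_pos: [491.4, 83.2, 156.4]
tcp_rot: [-1.573, -0.011, 0.029]
ft_force: [-0.1, -0.6, -0.1]
opening: 0.273
```

>>> apply_moves(
  increments=[
    [[-0.5,0,2.5],[0,0.9,0],0],
    [[-0.55,0,2.5],[0,0.9,0],0],
    [[-0.6,0,2.5],[0,0.9,0],0],
    [[-0.65,0,2.4],[0,0.9,0],0],
    [[-0.7,0,2.4],[0,0.9,0],0],
  ],
)

```text
t: 48.45
eef_pos: [460.6, 210.5, 161.5]
tcp_rot: [-1.571, -0.016, -0.053]
ft_force: [0.4, 0.2, -1.7]
opening: 0.267
```

>>> apply_moves(
  increments=[
    [[-0.7,0,2.4],[0,0.9,0],0],
    [[-0.75,0,2.4],[0,0.9,0],0],
    [[-0.8,0,2.2],[0,0.9,0],0],
    [[-0.8,0,1.8],[0,0.9,0],0],
    [[-0.5,0,1],[0,0.9,0],0],
  ],
)

```text
t: 49.08
eef_pos: [431.5, 315.4, 166.6]
tcp_rot: [-1.567, -0.02, -0.133]
ft_force: [0.6, 0.5, -1.4]
opening: 0.27
```

```bash
python3 - <<'E'
from h import *
s=st(); plan([430,327,52],-6.7,5,0)
E
```

```text
t 49.075 pos [431.5 315.4 166.6] rpy [-89.79  -1.13  -7.59] F [ 0.6  0.5 -1.4] op 25.7 jig [-70.1 341.8] q [ 0.51  0.41  1.85 -0.01  0.86 -0.92]
[[[-0.1,2.29,0.22],[-0.0,-0.2,0.2],0],[[-0.1,2.29,0.22],[-0.0,-0.2,0.2],0],[[-0.09,2.29,0.22],[-0.0,-0.2,0.2],0],[[-0.08,2.29,0.22],[-0.0,-0.2,0.2],0],[[-0.07,2.29,0.23],[-0.0,-0.2,0.2],0]]
```

>>> apply_moves(
  increments=[
    [[0,1.2,1.0],[0,-0.5,0.5],0],
    [[-0.1,2.5,0.1],[0,-0.4,0.4],0],
    [[0,3,0],[0,0,0.2],0],
    [[0,2.6,0],[0,0,0],0],
    [[0,1.5,0],[0,0,0],0],
  ],
)

```text
t: 49.7
eef_pos: [434.1, 328.5, 57.1]
tcp_rot: [-1.564, -0.003, -0.112]
ft_force: [-0.1, 0.9, -0.5]
opening: 0.265
```

```bash
python3 - <<'E'
from h import *
s=st()
E
```

```text
t 49.7 pos [434.1 328.5  57.1] rpy [-89.63  -0.14  -6.44] F [-0.1  0.9 -0.5] op 25.2 jig [-66.  354.6] q [ 0.52  0.59  1.91  0.01  0.64 -0.94]
```

>>> apply_moves(
  increments=[
    [[-0.4,0.6,0],[-0.3,0,0],0],
    [[0,0.5,0],[0,0,0],0],
    [[0,0.3,0],[0,0,0],0],
    [[0,0.1,0],[0,0,0],0],
    [[0,0,0],[0,0,0],0],
  ],
)

```text
t: 50.32
eef_pos: [430.6, 329.4, 42.3]
tcp_rot: [-1.569, -0.003, -0.112]
ft_force: [-0.1, 0.3, -1.6]
opening: 0.267
```

```bash
python3 - <<'E'
from h import *
s=st()
E
```

```text
t 50.325 pos [430.6 329.4  42.3] rpy [-89.91  -0.2   -6.42] F [-0.1  0.3 -1.6] op 25.4 jig [-69.3 355.8] q [ 0.53  0.61  1.92 -0.    0.6  -0.93]
```

>>> apply_moves(
  increments=[
    [[0,0.15,0],[0,0,0],0],
    [[0,0,0],[0,0,0],4.5],
    [[0,0,0],[0,0,0],4.5],
    [[0,0,0],[0,0,0],4.5],
    [[0,-1,0],[0,0,0],4.5],
  ],
)

```text
t: 50.95
eef_pos: [430.7, 329.4, 51.3]
tcp_rot: [-1.569, -0.004, -0.112]
ft_force: [-0.0, -1.1, 0.7]
opening: 0.47
```

>>> apply_moves(
  increments=[
    [[0,-3,0],[0,0,0],4.5],
    [[0,-3,0],[0,0,0],4.5],
    [[0,-3,0],[0,0,0],4.5],
    [[0,-1.5,0],[0,0,0],4.5],
    [[0,0,0],[0,0,0],4.5],
  ],
)

```text
t: 51.58
eef_pos: [430.4, 329.3, 163.2]
tcp_rot: [-1.567, -0.006, -0.112]
ft_force: [-0.2, 0.3, -0.3]
opening: 0.474
```

```bash
python3 - <<'E'
from h import *
s=st()
p,T=shot('wrist','w17'); marks(p,T,['finial0_mid','finial1_mid','finial2_mid'],th=.4,k=3)
p,T=shot('scene'); marks(p,T,['wedge_grip','wedge_shoulder','keeper_roller'],th=.3,k=1)
plan([546,-190,150],-83.5,15,4.5)
E
```

```text
t 51.575 pos [430.4 329.3 163.2] rpy [-89.8   -0.34  -6.42] F [-0.2  0.3 -0.3] op 45.1 jig [-69.6 355.8] q [ 0.53  0.43  1.83 -0.    0.88 -0.93]
47 finial0_mid 0.88 [425.8 331.5  39.3]
47 finial1_mid 0.73 [506.4 317.5  43.9]
47 finial2_mid 0.8 [519.8 401.   42.4]
48 wedge_grip 0.6 [428.9 327.   39.7]
48 wedge_shoulder 0.93 [ 541.1 -137.7   18.4]
48 keeper_roller 0.87 [ 570.2 -141.9   47.5]
[[[1.16,0.07,-3.35],[-0.0,5.1,0.0],4.5],[[1.45,0.07,-3.23],[-0.0,5.1,0.0],4.5],[[1.74,0.07,-3.09],[-0.0,5.1,0.0],4.5],[[2.01,0.07,-2.92],[-0.0,5.1,0.0],4.5],[[2.26,0.07,-2.73],[-0.0,5.1,0.0],4.5]]
[[[2.49,0.07,-2.52],[-0.0,5.1,0.0],4.5],[[2.71,0.08,-2.29],[-0.0,5.1,0.0],4.5],[[2.9,0.08,-2.03],[-0.0,5.1,0.0],4.5],[[3.07,0.08,-1.77],[-0.0,5.1,0.0],4.5],[[3.22,0.08,-1.48],[-0.0,5.1,0.0],4.5]]
[[[3.34,0.08,-1.19],[-0.0,5.1,0.0],4.5],[[3.43,0.08,-0.88],[-0.0,5.1,0.0],4.5],[[3.5,0.07,-0.57],[-0.0,5.1,0.0],4.5],[[3.54,0.07,-0.26],[-0.0,5.1,0.0],4.5],[[3.55,0.07,0.06],[-0.0,5.1,0.0],4.5]]
```

>>> apply_moves(
  increments=[
    [[1.15,0.1,-3.3],[0,5.1,0],4.5],
    [[1.45,0.1,-3.2],[0,5.1,0],4.5],
    [[1.75,0.1,-3.1],[0,5.1,0],4.5],
    [[2,0.1,-2.9],[0,5.1,0],4.5],
    [[2.25,0.1,-2.7],[0,5.1,0],4.5],
  ],
)

```text
t: 52.6
eef_pos: [468.8, 154.2, 154.2]
tcp_rot: [-1.57, -0.001, -0.567]
ft_force: [0.5, -0.3, 0.9]
opening: 0.474
```

>>> apply_moves(
  increments=[
    [[2.5,0.1,-2.5],[0,5.1,0],4.5],
    [[2.7,0.1,-2.3],[0,5.1,0],4.5],
    [[2.9,0.1,-2],[0,5.1,0],4.5],
    [[3.05,0.1,-1.75],[0,5.1,0],4.5],
    [[3.2,0.1,-1.5],[0,5.1,0],4.5],
  ],
)

```text
t: 53.22
eef_pos: [506.2, -24.4, 147.8]
tcp_rot: [-1.571, 0.001, -1.027]
ft_force: [0.3, 0.4, 0.3]
opening: 0.471
```

>>> apply_moves(
  increments=[
    [[3.3,0.1,-1.2],[0,5.1,0],4.5],
    [[3.4,0.1,-0.9],[0,5.1,0],4.5],
    [[3.3,0.1,-0.6],[0,5.1,0],4.5],
    [[2.5,0,-0.3],[0,5.1,0],4.5],
    [[1.5,0,0],[0,5.1,0],4.5],
  ],
)

```text
t: 53.85
eef_pos: [532.3, -172.5, 142.7]
tcp_rot: [-1.574, 0.002, -1.489]
ft_force: [0.5, 0.2, -0.4]
opening: 0.47
```

```bash
python3 - <<'E'
from h import *
s=st()
for i in range(2):
    p,T=shot('wrist','w18'); marks(p,T,['wedge_grip','wedge_shoulder','keeper_roller','finial0_mid','raw0_mid','raw1_mid'],th=.4,k=2)
a=cv2.imread('pics/w18.png')[:300]; cv2.imwrite('pics/w18b.png',cv2.resize(a,(768,450),interpolation=3))
E
```

```text
t 53.85 pos [ 532.3 -172.5  142.7] rpy [-9.017e+01  9.000e-02 -8.532e+01] F [ 0.5  0.2 -0.4] op 44.7 jig [ -24.6 -154.3] q [-0.43  0.49  1.8  -0.    0.86 -0.51]
49 wedge_grip 0.58 [ 547.7 -191.9   42.3]
49 wedge_shoulder 0.69 [ 540.8 -136.4   17.6]
49 keeper_roller 0.81 [ 563.4 -140.6   47.1]
50 wedge_grip 0.69 [ 547.3 -195.    37.9]
50 wedge_shoulder 0.92 [ 540.7 -138.    17.8]
50 keeper_roller 0.74 [ 560.8 -138.3   45.1]
```

View pics/w18b.png

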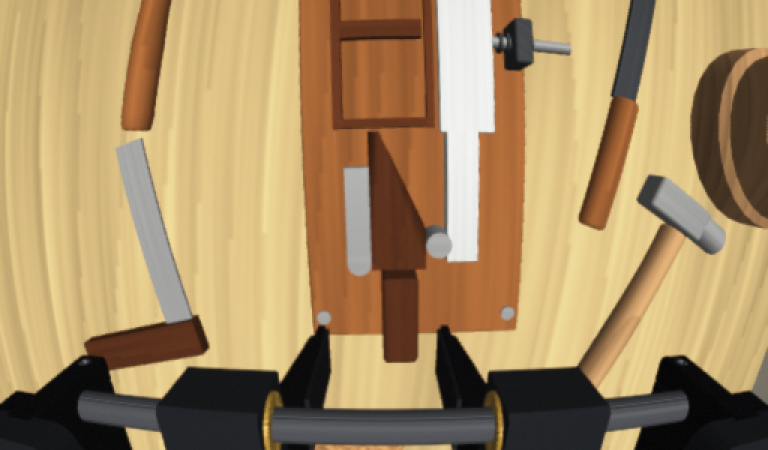

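>>> apply_moves(
  increments=[
    [[1.2,0,0.6],[0,-0.9,0],4.5],
    [[1.0,0.5,0.5],[0,-0.9,0],4.5],
    [[0,2,0],[0,0,0],4.5],
    [[0,2,0],[0,0,0],4.5],
    [[0,1.5,0],[0,0,0],4.5],
  ],
)

```text
t: 55.18
eef_pos: [548.0, -195.9, 81.5]
tcp_rot: [-1.571, -0.0, -1.45]
ft_force: [0.1, -0.5, -1.0]
opening: 0.472
```

```bash
python3 - <<'E'
from h import *
s=st(); plan([*J(-13.2,-177.5),27.5],-83.5,5,4.5)
p,T=shot('wrist','w19')
f=lambda y,x,z: w2pix(p,T,[*J(x,y),z]).round(1)
print('handle top edges predicted', f(-150,-24.2,62), f(-150,-2.2,62))
g=cv2.cvtColor(p['img'],cv2.COLOR_RGB2GRAY); v=int(f(-150,-13,62)[1]); print(v,g[v,225:290].tolist())
E
```

```text
t 55.175 pos [ 548.  -195.9   81.5] rpy [-8.998e+01 -3.000e-02 -8.308e+01] F [ 0.1 -0.5 -1. ] op 44.9 jig [ -11.7 -179.3] q [-0.46  0.59  1.79 -0.    0.75 -0.58]
[[[-0.04,1.08,-0.03],[-0.0,0.1,0.0],4.5],[[-0.04,1.08,-0.03],[-0.0,0.1,0.0],4.5],[[-0.04,1.08,-0.03],[-0.0,0.1,0.0],4.5],[[-0.04,1.08,-0.03],[-0.0,0.1,0.0],4.5],[[-0.04,1.08,-0.03],[-0.0,0.1,0.0],4.5]]
handle top edges predicted [236.1 179.4] [269.3 179.7]
179 [119, 119, 119, 123, 124, 127, 127, 128, 124, 97, 52, 46, 51, 57, 59, 60, 61, 62, 62, 61, 62, 62, 63, 64, 64, 62, 62, 61, 60, 59, 60, 60, 60, 61, 61, 61, 63, 62, 62, 60, 57, 55, 71, 106, 123, 123, 121, 119, 118, 120, 120, 120, 120, 119, 118, 118, 117, 117, 115, 115, 115, 117, 118, 120, 119]
```

>>> apply_moves(
  increments=[
    [[-0.1,1.2,-0.15],[0,0.4,0],4.5],
    [[-0.1,1.5,-0.05],[0,0,0],4.5],
    [[0,1.3,0],[0,0,0],4.5],
    [[0,0.9,0],[0,0,0],4.5],
    [[0,0.2,0],[0,0,0],4.5],
  ],
)

```text
t: 55.85
eef_pos: [545.2, -194.0, 25.5]
tcp_rot: [-1.572, 0.001, -1.457]
ft_force: [0.0, 0.4, 0.5]
opening: 0.474
```

```bash
python3 - <<'E'
from h import *
s=st()
E
```

```text
t 55.85 pos [ 545.2 -194.    25.5] rpy [-9.008e+01  4.000e-02 -8.349e+01] F [0.  0.4 0.5] op 45.0 jig [ -14.3 -177.1] q [-0.46  0.68  1.83 -0.    0.63 -0.57]
```

>>> apply_moves(
  increments=[
    [[0,-0.15,0.05],[0,0,0],4.5],
    [[0,0,0],[0,0,0],0],
    [[0,0,0],[0,0,0],0],
    [[0,0,0],[0,0,0],0],
    [[0,0,0],[0,0,0],0],
  ],
)

```text
t: 56.48
eef_pos: [545.3, -194.2, 28.0]
tcp_rot: [-1.573, 0.0, -1.456]
ft_force: [-1.8, -1.1, -1.6]
opening: 0.231
```

```bash
python3 - <<'E'
from h import *
s=st()
E
```

```text
t 56.475 pos [ 545.3 -194.2   28. ] rpy [-9.011e+01  1.000e-02 -8.344e+01] F [-1.8 -1.1 -1.6] op 22.0 jig [ -14.2 -177.3] q [-0.46  0.67  1.83 -0.    0.64 -0.57]
```

>>> apply_moves(
  increments=[
    [[0.6,-0.05,0],[0,0,0],0],
    [[1.0,0,0],[0,0,0],0],
    [[1.0,0,0],[0,0,0],0],
    [[1.2,0,0],[0,0,0],0],
    [[1.2,0,0],[0,0,0],0],
  ],
)

```text
t: 57.1
eef_pos: [550.0, -239.8, 27.0]
tcp_rot: [-1.576, 0.009, -1.46]
ft_force: [0.1, 3.5, -0.8]
opening: 0.231
```

```bash
python3 - <<'E'
from h import *
s=st()
E
```

```text
t 57.1 pos [ 550.  -239.8   27. ] rpy [-90.3    0.53 -83.65] F [ 0.1  3.5 -0.8] op 21.9 jig [ -14.7 -223.1] q [-0.52  0.7   1.77  0.01  0.68 -0.64]
```

>>> apply_moves(
  increments=[
    [[1.2,-0.15,0.1],[0.1,-0.1,-0.1],0],
    [[1.2,0,0.05],[0.1,0,-0.1],0],
    [[1.4,0,0],[0,0,-0.1],0],
    [[1.4,0,0],[0,0,0],0],
    [[1.2,0,0],[0,0,0],0],
  ],
)

```text
t: 57.72
eef_pos: [559.8, -309.0, 28.6]
tcp_rot: [-1.571, 0.001, -1.458]
ft_force: [0.1, -0.3, -1.7]
opening: 0.233
```

```bash
python3 - <<'E'
from h import *
s=st()
p,T=shot('scene'); marks(p,T,['keeper_roller','wedge_shoulder','wedge_grip'],th=.4,k=1)
p,T=shot('wrist','w20'); marks(p,T,['keeper_roller','wedge_shoulder','wedge_grip'],th=.4,k=1)
E
```

```text
t 57.725 pos [ 559.8 -309.    28.6] rpy [-8.999e+01  7.000e-02 -8.354e+01] F [ 0.1 -0.3 -1.7] op 22.1 jig [ -12.7 -293.1] q [-0.61  0.73  1.67  0.    0.74 -0.72]
52 keeper_roller 0.74 [ 550.8 -147.9   48.5]
52 wedge_shoulder 0.55 [4.712e+02 3.676e+02 3.000e-01]
52 wedge_grip 0.57 [ 556.5 -307.9   39.8]
53 wedge_shoulder 0.66 [ 553.4 -251.    17.1]
53 wedge_grip 0.9 [ 559.3 -306.9   42.5]
```

```bash
python3 - <<'E'
from h import *
s=st(); e=s['eef_pos']
plan([479,-444.5,85],-100,5,0,start=([e[0],e[1],85],-83.5))
E
```

```text
t 58.125 pos [ 559.7 -307.3   28.6] rpy [-9.001e+01  9.000e-02 -8.349e+01] F [-0.1  0.1 -2.5] op 21.8 jig [ -12.6 -291.4] q [-0.61  0.73  1.68  0.    0.74 -0.72]
[[[2.54,-0.0,-1.91],[0.0,3.3,0.0],0],[[2.65,0.0,-1.76],[-0.0,3.3,0.0],0],[[2.75,0.0,-1.61],[0.0,3.3,-0.0],0],[[2.83,0.0,-1.45],[0.0,3.3,0.0],0],[[2.91,-0.0,-1.28],[0.0,3.3,0.0],0]]
```

>>> apply_moves(
  increments=[
    [[0,-0.8,0],[0,0,0],0],
    [[0,-1.5,0],[0,0,0],0],
    [[0,-1.8,0],[0,0,0],0],
    [[0,-1.3,0],[0,0,0],0],
    [[0,-0.4,0],[0,0,0],0],
  ],
)

```text
t: 58.75
eef_pos: [560.3, -307.0, 92.1]
tcp_rot: [-1.569, 0.0, -1.456]
ft_force: [-0.2, 0.1, -1.7]
opening: 0.226
```

>>> apply_moves(
  increments=[
    [[2.5,0,-1.9],[0,3.3,0],0],
    [[2.65,0,-1.75],[0,3.3,0],0],
    [[2.75,0,-1.6],[0,3.3,0],0],
    [[2.6,0,-1.4],[0,3.3,0],0],
    [[2.2,0,-1.0],[0,3.3,0],0],
  ],
)

```text
t: 59.38
eef_pos: [482.5, -436.6, 92.8]
tcp_rot: [-1.569, 0.001, -1.75]
ft_force: [-0.0, -0.4, -1.5]
opening: 0.226
```

>>> apply_moves(
  increments=[
    [[0,0,0],[0,0,0],0],
    [[0,0,0],[0,0,0],0],
    [[0,0,0],[0,0,0],0],
    [[0,0,0],[0,0,0],0],
    [[0,0,0],[0,0,0],0],
  ],
)

```text
t: 60.0
eef_pos: [482.8, -435.5, 92.5]
tcp_rot: [-1.57, 0.002, -1.748]
ft_force: [-0.7, -1.1, -1.3]
opening: 0.231
```

```bash
python3 - <<'E'
from h import *
s=st()
p,T=shot('wrist','w21'); marks(p,T,['mat_mid','wedge_shoulder','wedge_grip'],th=.4,k=1)
p,T=shot('scene'); marks(p,T,['mat_mid','wedge_shoulder','wedge_grip','keeper_roller'],th=.4,k=1)
plan([479,-444.5,30],-100,5,0)
E
```

```text
t 60.0 pos [ 482.8 -435.5   92.5] rpy [-8.9960e+01  1.0000e-01 -1.0017e+02] F [-0.7 -1.1 -1.3] op 22.0 jig [-103.4 -410.1] q [-0.84  0.66  1.61  0.    0.88 -0.66]
54 wedge_shoulder 0.73 [ 492.7 -380.3   84.4]
54 wedge_grip 0.81 [ 486.  -434.6  108. ]
55 mat_mid 0.68 [ 491.  -396.9    1.7]
55 wedge_shoulder 0.84 [ 493.5 -379.3   80.9]
55 wedge_grip 0.72 [ 480.8 -434.4  104.8]
55 keeper_roller 0.78 [ 550.1 -145.1   47.6]
[[[0.18,1.25,-0.04],[-0.0,-0.0,-0.0],0],[[0.18,1.25,-0.04],[-0.0,-0.0,-0.0],0],[[0.18,1.25,-0.04],[-0.0,-0.0,-0.0],0],[[0.18,1.25,-0.04],[-0.0,-0.0,-0.0],0],[[0.18,1.25,-0.04],[-0.0,-0.0,-0.0],0]]
```

>>> apply_moves(
  increments=[
    [[0.4,1.0,-0.1],[0,0,0],0],
    [[0.4,1.7,-0.1],[0,0,0],0],
    [[0.1,1.7,0],[0,0,0],0],
    [[0,1.3,0],[0,0,0],0],
    [[0,0.7,0],[0,0,0],0],
  ],
)

```text
t: 61.08
eef_pos: [478.1, -444.9, 23.0]
tcp_rot: [-1.571, 0.003, -1.75]
ft_force: [0.2, 0.0, -1.7]
opening: 0.231
```

```bash
python3 - <<'E'
from h import *
s=st()
E
```

```text
t 61.075 pos [ 478.1 -444.9   23. ] rpy [ -90.03    0.15 -100.25] F [ 0.2  0.  -1.7] op 22.0 jig [-109.1 -418.9] q [-0.85  0.75  1.64  0.    0.75 -0.67]
```

>>> apply_moves(
  increments=[
    [[0,0.4,0],[0,0,0],0],
    [[0,0.3,0],[0,0,0],0],
    [[0,0.1,0],[0,0,0],0],
    [[0,0,0],[0,0,0],0],
    [[0,0,0],[0,0,0],0],
  ],
)

```text
t: 61.7
eef_pos: [478.5, -445.0, 15.0]
tcp_rot: [-1.57, 0.002, -1.749]
ft_force: [-0.7, -0.4, -1.3]
opening: 0.228
```

```bash
python3 - <<'E'
from h import *
s=st()
E
```

```text
t 61.7 pos [ 478.5 -445.    15. ] rpy [ -89.98    0.11 -100.23] F [-0.7 -0.4 -1.3] op 21.6 jig [-108.7 -419. ] q [-0.85  0.76  1.64  0.    0.74 -0.67]
```

>>> apply_moves(
  increments=[
    [[0,0.1,0],[0,0,0],0],
    [[0,0,0],[0,0,0],4.5],
    [[0,0,0],[0,0,0],4.5],
    [[0,0,0],[0,0,0],4.5],
    [[0,-1,0],[0,0,0],4.5],
  ],
)

```text
t: 62.32
eef_pos: [478.5, -445.0, 24.3]
tcp_rot: [-1.571, 0.002, -1.749]
ft_force: [0.1, 0.4, -1.0]
opening: 0.472
```

>>> apply_moves(
  increments=[
    [[0,-3,0],[0,0,0],4.5],
    [[0,-3,0],[0,0,0],4.5],
    [[0,-3,0],[0,0,0],4.5],
    [[0,-3,0],[0,0,0],4.5],
    [[0,-1,0],[0,0,0],4.5],
  ],
)

```text
t: 62.95
eef_pos: [478.4, -445.3, 161.3]
tcp_rot: [-1.569, 0.001, -1.749]
ft_force: [0.5, -0.4, -0.5]
opening: 0.475
```

```bash
python3 - <<'E'
from h import *
s=st()
W1,T1=shot('wrist','w22'); marks(W1,T1,['wedge_shoulder','wedge_grip','mat_mid'],th=.4,k=1)
p,T=shot('scene','s22'); marks(p,T,['keeper_roller','raw0_mid','raw1_mid','finial0_mid','finial1_mid','finial2_mid','wedge_grip','wedge_shoulder'],th=.4,k=5)
p2,T2=shot('side','d22'); marks(p2,T2,['keeper_roller','raw0_mid'],th=.4,k=5)
a=cv2.imread('pics/s22.png'); w=cv2.imread('pics/w22.png'); d=cv2.imread('pics/d22.png')
j=cv2.resize(a[180:265,180:325],(400,234),interpolation=3); t=cv2.resize(a[155:225,315:400],(400,329),interpolation=3)
k=cv2.resize(d[150:230,190:310],(400,267),interpolation=3); w=cv2.resize(w[:260],(400,203))
L=np.vstack([j,t]); Rr=np.vstack([k,w]); h=max(len(L),len(Rr)); pad=lambda m:np.vstack([m,np.zeros((h-len(m),400,3),np.uint8)])
cv2.imwrite('pics/fin.png',np.hstack([pad(L),pad(Rr)]))
E
```

```text
t 62.95 pos [ 478.4 -445.3  161.3] rpy [-8.9920e+01  7.0000e-02 -1.0023e+02] F [ 0.5 -0.4 -0.5] op 45.1 jig [-108.9 -419.3] q [-0.85  0.58  1.54  0.    1.02 -0.67]
56 wedge_grip 0.67 [ 481.  -443.3   27.2]
57 keeper_roller 0.84 [ 548.3 -146.5   45.4]
57 raw0_mid 0.64 [509.6  91.8  49. ]
57 raw1_mid 0.81 [528.  563.5  32.7]
57 raw1_mid 0.76 [428.6 534.1  32. ]
57 raw1_mid 0.71 [290.8 435.3  34.4]
57 raw1_mid 0.58 [296.9 291.4  31.5]
57 raw1_mid 0.53 [497.1 154.2  50.4]
57 finial0_mid 0.47 [426.8 328.9  41.3]
57 finial1_mid 0.6 [506.1 316.5  41.7]
57 finial2_mid 0.65 [519.3 395.5  33.1]
57 wedge_grip 0.92 [ 477.5 -443.5   24.2]
57 wedge_shoulder 0.95 [ 491.  -388.9    2. ]
57 wedge_shoulder 0.63 [504.8 313.1  40.2]
58 keeper_roller 0.97 [ 549.4 -140.9   48.6]
58 raw0_mid 0.53 [506.6  92.6  52.5]
```

View pics/fin.png

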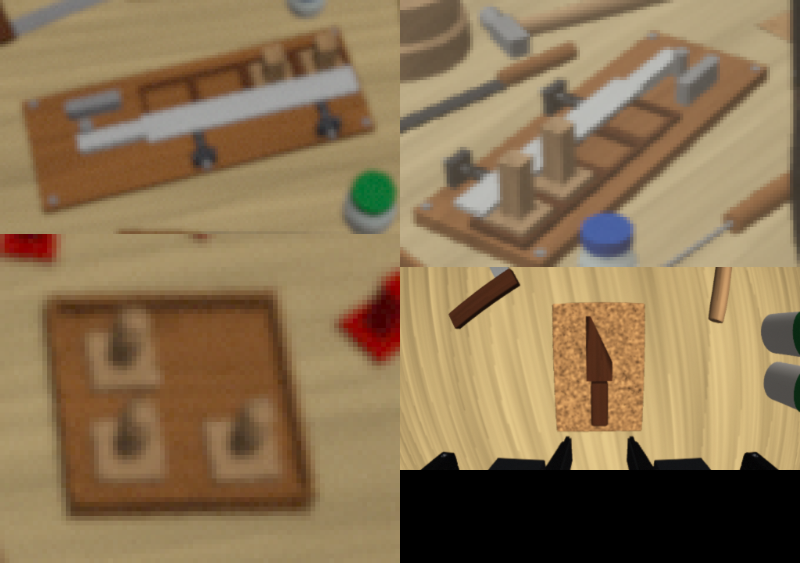

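```bash
python3 - <<'E'
from h import *
for n0,n1,c in [('scene','s22','scene'),('side','d22','side')]:
    p,T=shot(c); u,v=w2pix(p,T,[*J(-2,-122),45]).round().astype(int)
    a,b=[cv2.cvtColor(cv2.imread(f'pics/{n}.png'),6).astype(np.float32)[v-9:v+9,u-12:u+12] for n in (n0,n1)]
    print(c,(u,v),'mean abs diff',np.abs(a-b).mean(),'shift px',cv2.phaseCorrelate(a,b))
st(); env.job_done()
E
```

```text
scene (np.int64(213), np.int64(226)) mean abs diff 6.9930553 shift px ((0.08001912290424329, 0.1732811543903363), 0.9401359403574908)
side (np.int64(272), np.int64(166)) mean abs diff 4.4814816 shift px ((0.1770309411584421, 0.1924706211629097), 0.8199329420372292)
t 63.85 pos [ 478.1 -444.8  159. ] rpy [ -90.06    0.18 -100.23] F [-0.3 -0.2 -0.1] op 45.1 jig [-109.2 -418.8] q [-0.85  0.59  1.54  0.    1.01 -0.67]
the job is handed in; nothing more can be done
```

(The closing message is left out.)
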